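# Let the plaster figure down on the bench lift and move it to the turntable

### The arm

A 6-joint arm with a two-finger parallel gripper is mounted at the origin on the work surface. World frame = base frame: x ahead of the robot, y to its left, z up, the work surface at z = 0. Lengths are in m, angles in rad, forces in N, time in s.
With the tool pointing down it reaches from about 0.35 to 0.725 m from the base axis. Payload 4.3 kg.
Tool frame: the origin (TCP) lies between the finger pads; the fingertips stand 8 mm ahead of it and the grasp point (between the pads) lies 11 mm behind it; z points along the fingers, y is the line along which they close (so a half turn about z gives the same grasp; the last joint's range is limited). The gripper opens to 85 mm and grips with 20 to 120 N. Pads are 22 mm wide; open, the fingers measure 114 mm over their backs; the gripper's body (76 mm by 85 mm) begins 54 mm behind the grasp point. The pads swing forward as they close: fully open they stand 13 mm farther back than shut.
Start: joints at [1.192, 0.377, 0.081, 1.274, 0, 1.46], TCP at [0.153, 0.554, 0.239] pointing down, gripper open.
Joint ranges: [-2.72, 2.72], [-0.84, 1.66], [-1.02, 1.22], [-1.77, 2.12], [-1.37, 1.28], [-3.14, 3.14]. Speed limits (rad/s): [2.57, 2.57, 3.14, 3.14, 3.14, 3.14].

### API

Orientations are given as [roll, pitch, yaw] about the fixed x, y, z axes, in that order (R = Rz(yaw) Ry(pitch) Rx(roll)).
In Python, from rig import bot gives the robot as it stands.
- The arm moves only by the shell command python3 -m inch 'ROWS'. ROWS is JSON, a list of rows, each a list of 3 entries, a list of its own where there are three numbers: the shift along the tool's x, y, z as a fraction of full scale, then the turn about the tool's z as a fraction of full scale, then the closure, from 0 (fully open) to 1 (shut). A call has 1 to 20 rows; each row is the pose to reach, as a shift and turn from the pose commanded when the call began, along the tool's axes at that moment; what a row does not reach only later rows make up. Full scale, the value 1, is 0.8 m for a shift and 45 degrees for a turn. A row lasts 1/12 s, in which the tool goes at most 41.7 mm and 7.16 degrees, less where a joint would pass 70% of its speed; a pose out of reach is approached as far as the arm can. A call with a number of a shift or a turn outside -1 to 1 is refused whole. A call with a gripper value outside its range is refused whole. The fingers move at their own pace and stop on an object; the grip force is fixed at half the most. Time passes only in rows, so rows that repeat a pose let the fingers close. It gives the time, the measured TCP pose, the force, the opening and the grip force at its end, in the units of the state.
- bot.read_state(): the state, without advancing time (a new reading comes with each control period).
- bot.snapshot(name): name is "scene" or "top" or "wrist"; returns (picture, depth): 480x640x3 uint8, red, green, blue; 480x640 float32, m along the optical axis (not along the pixel's ray), 0 where there is no reading.
- bot.camera_info(name): a dict with "camera_matrix" (3x3 intrinsics, pixels), "position" and "attitude" of the camera in the world; the wrist camera has in their place "tool_from_camera" (4x4, takes a point from camera to tool coordinates, whose origin is the TCP and whose axes are the flange's). Camera axes: x right, y down, z forward; pixel columns grow to the right and rows downward; lengths in m; the calibration is good to about 2 mm. A picture is of the moment at which its call begins: read the wrist's pose just before it. camera_info takes no time and is no camera call.
- bot.close_job(): hands the job in; it is judged then, once.
The state is a dict: "t": time; "q": joint angles; "joint_velocities": joint speeds; "joint_torque": joint torques, N m; "ee_pos": TCP position; "eef_rot": TCP orientation; "ft_force": force on the tool from outside, world axes, zero at the start; "wrist_torque": the same for the moment, N m; "gripper_width": finger opening in m; "grip_force": force on a finger pad.
Only numpy, scipy, OpenCV 4.12 (cv2) and the standard library are available. Lean on these libraries where they do the work, as an engineer would, in place of code of your own. Each camera call takes 0.05 s, during which the arm holds its last target. There are 200 camera calls.

### The job

Flick the lift's sprung pawl off its ratchet wheel and ease the crank back, slowly and without pushing on the platform, until the platform's top face is level with the middle of the red collar, then flick the pawl back onto the wheel so that the lift is locked. After that, take the plaster figure off the platform and set it down gently, upright, near the middle of the cork disc on the turntable, leaving the lift locked at the collar. Do not tip or drop the figure and do not disturb the other things on the table.

Things in the scene. Friction and masses are not known exactly. Their poses are not given: they have to be found in the camera images.
- lift: Bench lift, bolted down. Origin on the table under the mast; x from the figure's (robot's) side to the winch's side, y to the crank's side, z up. Grey base x -155 to 115, y +-75, 20 high. Mast 22 x 36, 290 high. Blue cheek plates: y -32 to -26 (x -15 to 75, up to z 246; wheel and pawl on its -y face) and y 26 to 32 (x 5 to 85, up to z 150).
- guard_edge (a point): Middle of the outer (-y) lower edge of the clear guard sheet, 4 thick, that roofs the pawl: it covers x -15 to 75, y -28 to -90 of the lift, underside at z 245. The peg under it is reached by a tool tilted some 35 to 50 degrees that comes in below this edge, from the lift's -y side.
- shaft (a point): Middle of the winch shaft, at x 45, y 0, z 105 of the lift; the shaft runs along the lift's y. The crank turns about it.
- drum (a joint): Angle of drum, crank and 12-tooth ratchet wheel about the shaft, rad: 0 at start, -0.9 to 3.5. Grows as the drum turns back and the platform sinks, 28 mm per rad (crank from +x over the top to -x); the pawl blocks this way while on. Drum friction holds the platform where it is left, even with the pawl off: 2 to 5 N at the handle lowers it, 11 N raises it. Turn it at under 2 rad/s.
- crank_grip (a point): On the centre line of the crank's black sleeve (14 diameter, along the lift's y from y 50 to 118, this point at y 95), 55 from the shaft axis. At drum q it stands at angle q - 0.52 rad, counted from the lift's +x up towards z. The sleeve spins freely on its pin, so it can be pinched from above and carried round.
- pawl (a joint): Angle of the pawl, rad: -0.1 to 0.25 when it lies on the wheel, 1.05 at its off stop. An over-centre spring holds it at either end and flips it over the middle (0.52); about 2 N at the peg moves it.
- pawl_peg (a point): On the centre line of the pawl's red peg (10 diameter, along the lift's y from y -39 to -85, this point at y -68). It swings at radius 32 about a pivot at the lift's x 16, z 161: pawl on, it leans 30 degrees to +x from straight above the pivot; off, 30 degrees to -x. So move it some 32 mm to the lift's -x to take the pawl off, back to +x to put it on.
- collar_mark (a point): Middle of the red collar (18 diameter, 10 high) on the height post (8 thick, 135 high, at the lift's x -135, y -62); the platform's top face must come level with it. It stays put in the run, but its height (z 65 to 105) differs from run to run.
- platform_top (a point): Centre of the top face of the aluminium platform, 115 (x) by 80 (y), 12 thick, at the lift's x -77. At z 150 at the start. It only moves up and down.
- figure_mid (a point): Centre of the white plaster figure (half-way up), 110 high, 0.2 to 0.4 kg, standing on the platform: foot 62 diameter (67 over its petals), upright round body 40 diameter from 15 below to 23 above this point, then a narrow neck and head up to 55 above it. Take it by the body.
- turntable_top (a point): Centre of the cork disc (110 diameter) on top of the turntable (170 diameter, fixed, does not turn); this point is on the cork's face, 48 above the table.
Not all that is in view belongs to the job. Leave any yellow look-alike of the part that bears figure_mid alone. Leave any yellow look-alike of the part that bears turntable_top alone.

How it is judged:
By the outcome, as a careful person would: the job done as asked, in the order asked, and still so for the second after the job is handed in, with the robot touching nothing.
It also fails if it takes over 72 s, if anything falls off the work surface, if the arm or the gripper's body presses on something with over 40 N, if the wrist force passes 120 N, or if a joint passes its speed limit or range.

## Working session

There is one attempt and no reset: what is moved stays moved. The work goes in short steps, Python scripts to look and compute and a shell command to move; the robot and the scene stay as the last step left them, time stands still between calls to the robot, and variables do not carry over. Pictures are saved under pics/ and viewed, at most 12 in all, crops included, and the job is handed in when it is done.

```bash
ls; mkdir -p pics; python3 - <<'E'
from rig import bot
import cv2,numpy as np
print(bot.read_state())
for n in("scene","top"):
    p,d=bot.snapshot(n); cv2.imwrite(f"pics/{n}0.png",p[:,:,::-1]); np.savez(f"pics/{n}0.npz",p=p,d=d); print(n,bot.camera_info(n))
print(bot.camera_info("wrist"))
E
```

```text
pics
{'t': 0.0, 'q': array([ 1.19169737e+00,  3.78068863e-01,  7.96043148e-02,  1.27442879e+00,
       -2.46781563e-05,  1.46048598e+00]), 'joint_velocities': array([-0.00171691,  0.00042059,  0.00094038, -0.00087557,  0.00057241,
       -0.0012031 ]), 'joint_torque': array([ 1.81962237e-04, -4.63605523e+01,  2.69875628e+01,  2.09137198e-02,
       -1.23805225e-04, -2.63140826e-06]), 'ee_pos': array([0.15245893, 0.55373073, 0.23834922]), 'eef_rot': array([-3.13950568e+00, -2.06324348e-04,  2.87280385e+00]), 'ft_force': array([ 0.29868293, -0.39559476, -0.11872471]), 'wrist_torque': array([ 0.05679839, -0.05533537, -0.06671461]), 'grip_force': 0.0, 'gripper_width': 0.08547348359472047}
scene {'camera_matrix': array([[458.8296154 ,   0.        , 313.20321498],
       [  0.        , 458.8296154 , 236.26433519],
       [  0.        ,   0.        ,   1.        ]]), 'position': array([ 0.95570525, -0.39543495,  0.96764264]), 'attitude': array([-2.56288064,  0.00506686,  1.17688037])}
top {'camera_matrix': array([[548.69237521,   0.        , 312.7565982 ],
       [  0.        , 548.69237521, 231.41196876],
       [  0.        ,   0.        ,   1.        ]]), 'position': array([ 0.26975897, -0.21274136,  1.54077176]), 'attitude': array([-2.98296844,  0.01807001, -1.55160148])}
{'camera_matrix': array([[342.57471017,   0.        , 316.65127445],
       [  0.        , 342.57471017, 235.59710724],
       [  0.        ,   0.        ,   1.        ]]), 'tool_from_camera': array([[ 9.70806380e-04, -9.53607826e-01, -3.01050116e-01,
         7.70696588e-02],
       [ 9.99998427e-01,  4.78977879e-04,  1.70751570e-03,
         4.26398535e-04],
       [-1.48410399e-03, -3.01051300e-01,  9.53606791e-01,
        -1.35501680e-01],
       [ 0.00000000e+00,  0.00000000e+00,  0.00000000e+00,
         1.00000000e+00]])}
```

View pics/scene0.png

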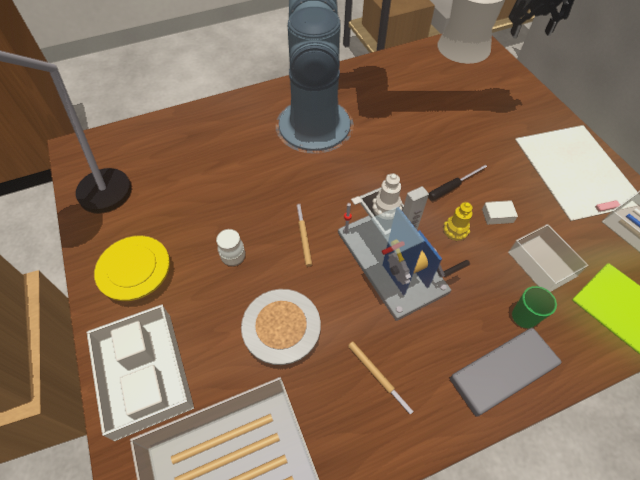

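View pics/top0.png

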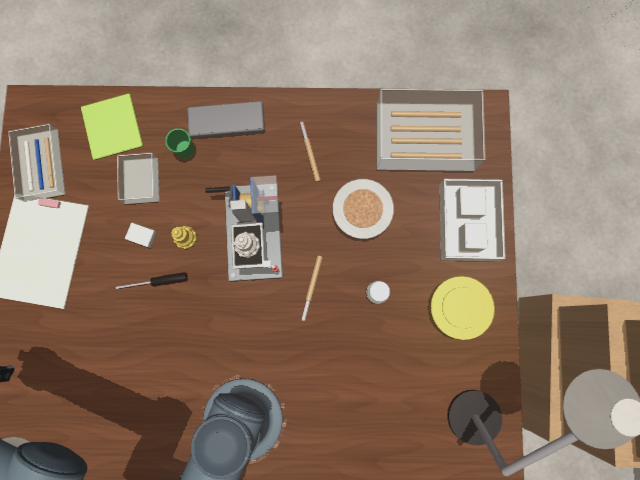

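The top view shows the lift near (255,230), with its crank at (218,190) on the left (+y). The cork turntable is at (363,209). The white figure on the platform is at (247,243). The yellow figure (183,237) and yellow plate (462,308) are the look-alikes to leave alone. I'll enlarge the lift in both views.

```bash
cat > h.py <<'E'
import numpy as np,cv2
from scipy.spatial.transform import Rotation as R
from rig import bot
def cam(n,st=None):
    c=bot.camera_info(n); K=c["camera_matrix"]
    if n!="wrist": return K,R.from_euler("xyz",c["attitude"]).as_matrix(),np.array(c["position"])
    T=np.array(c["tool_from_camera"]); Rt=R.from_euler("xyz",st["eef_rot"]).as_matrix()
    return K,Rt@T[:3,:3],st["ee_pos"]+Rt@T[:3,3]
def ray(C,u,v):
    K,Rc,p=C; return p,Rc@np.array([(u-K[0,2])/K[0,0],(v-K[1,2])/K[1,1],1.])
def onz(C,u,v,z):
    p,d=ray(C,u,v); return p+d*(z-p[2])/d[2]
def proj(C,X):
    K,Rc,p=C; c=Rc.T@(np.array(X)-p); q=K@c; return q[:2]/q[2]
def tri(C1,a,C2,b):
    p,d=ray(C1,*a);q,e=ray(C2,*b); d=d/np.linalg.norm(d);e=e/np.linalg.norm(e)
    s,t=np.linalg.lstsq(np.c_[d,-e],q-p,rcond=None)[0]; A=p+s*d;B=q+t*e
    return (A+B)/2,np.linalg.norm(A-B)
E
python3 - <<'E'
import numpy as np,cv2
a=np.load("pics/top0.npz")["p"][165:290,195:300];b=np.load("pics/scene0.npz")["p"][165:325,330:480]
a=cv2.resize(a,None,fx=4.4,fy=4.4,interpolation=3)[:550,:400];b=cv2.resize(b,None,fx=2.65,fy=2.65*550/424,interpolation=3)
b=cv2.resize(b,(398,550));o=np.hstack([a[:, :400],b]);print(a.shape,o.shape)
cv2.imwrite("pics/c1.png",o[:,:,::-1])
E
```

```text
(550, 400, 3) (550, 798, 3)
```

View pics/c1.png

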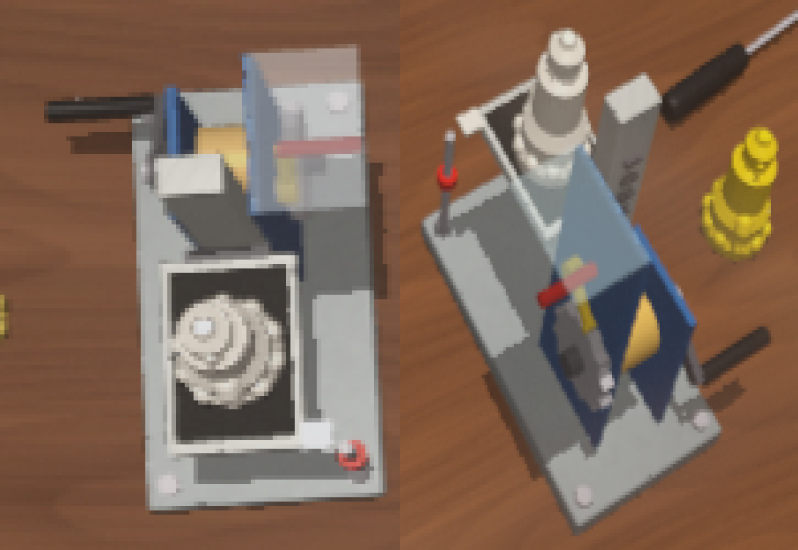

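The enlarged crops show the white figure on the platform, and the yellow copy is a separate figure on the table. The red peg lies under the clear guard, and the red collar is on the post at top (275,268), scene (348,217). The crank sleeve points left. Next I'll measure these.

```bash
python3 - <<'E'
from h import *
T=cam("top");S=cam("scene")
P={n:np.load(f"pics/{n}0.npz")["p"] for n in("top","scene")}
def blobs(n,lo,hi,box,mn=4):
    x0,y0,x1,y1=box;h=cv2.cvtColor(P[n],cv2.COLOR_RGB2HSV)[y0:y1,x0:x1]
    m=cv2.inRange(h,lo,hi)
    if lo[0]==0 and hi[0]<12: m|=cv2.inRange(h,(172,lo[1],lo[2]),(180,255,255))
    k,_,s,c=cv2.connectedComponentsWithStats(m)
    return [(c[i]+[x0,y0],s[i]) for i in range(1,k) if s[i][4]>=mn]
for n,b in(("top",(220,160,290,290)),("scene",(330,170,480,330))):
    for r in blobs(n,(0,120,80),(8,255,255),b): print("red",n,r)
for n,b in(("top",(320,160,410,250)),("scene",(230,280,335,370))):
    for r in blobs(n,(5,80,100),(25,190,255),b,200): print("cork",n,r)
tl=lambda x,y:(x/4.4+195,y/4.4+165)
sl=lambda x,y:((x-400)/2.653+330,y/3.4375+165)
for q in[(150,508),(384,493),(133,118)]: print("basetop",onz(T,*tl(*q),.02))
for q in[(580,530),(425,218),(720,432)]: print("basescene",onz(S,*sl(*q),.02))
# corners by platform z .15
for q in[(165,265),(298,256),(172,453),(303,440)]: print("plat",onz(T,*tl(*q),.15))
print("guard edge", [onz(T,*tl(*q),.247) for q in((358,44),(366,210))])
print("cork T",onz(T,363,209,.048),"S",onz(S,281,325,.048))
E
```

```text
red top (array([275.23529412, 269.        ]), array([ 52, 106,   6,   6,  17], dtype=int32))
red scene (array([347.2037037 , 216.42592593]), array([13, 42,  9,  9, 54], dtype=int32))
red scene (array([386.9 , 250.12]), array([52, 77, 11,  7, 50], dtype=int32))
cork top (array([363.59788016, 204.47112265]), array([   0,    0,   90,   90, 4623], dtype=int32))
cork top (array([362.73670669, 207.92024014]), array([  24,   29,   39,   39, 1166], dtype=int32))
cork scene (array([283.3373168 , 320.47080045]), array([   0,    0,  105,   90, 4435], dtype=int32))
cork scene (array([280.44885177, 324.38569937]), array([  26,   21,   50,   48, 1916], dtype=int32))
basetop [0.37089764 0.04897414 0.02      ]
basetop [ 0.38298442 -0.09851056  0.02      ]
basetop [0.62263251 0.07093728 0.02      ]
basescene [ 0.65594549 -0.07397662  0.02      ]
basescene [ 0.38586348 -0.0929656   0.02      ]
basescene [0.64085196 0.07039891 0.02      ]
plat [0.50452562 0.02394992 0.15      ]
plat [ 0.51112985 -0.05395693  0.15      ]
plat [0.39424795 0.0152101  0.15      ]
plat [ 0.4031152  -0.06049035  0.15      ]
guard edge [array([ 0.61369362, -0.09424329,  0.247     ]), array([ 0.52039638, -0.10139245,  0.247     ])]
cork T [ 0.57313905 -0.31911193  0.048     ] S [ 0.58073296 -0.31878596  0.048     ]
```

```bash
python3 - <<'E'
from h import *
T=cam("top");S=cam("scene")
L=np.array([[-155,-75],[-155,75],[115,-75],[115,75]])/1e3
W=np.array([[.3845,-.0957],[.371,.049],[.656,-.074],[.641,.0704]])
lc=L.mean(0);wc=W.mean(0);a=L-lc;b=W-wc
th=np.arctan2((a[:,0]*b[:,1]-a[:,1]*b[:,0]).sum(),(a*b).sum());c,s=np.cos(th),np.sin(th)
M=np.array([[c,-s],[s,c]]);o=wc-M@lc;print(th,o,np.linalg.norm(W-L@M.T-o,axis=1))
f=lambda x,y,z:np.r_[o+M@np.array([x,y])/1e3,z/1e3]
print("collar",tri(T,(275.2,269),S,(347.2,216.4)),"pred xy",f(-135,-62,85))
for n,X in dict(peg_end=(32,-85,189),guard=(30,-90,245),grip=(93,95,78),plat=(-77,0,150)).items():
    w=f(*X);print(n,w,proj(T,w),proj(S,w))
E
python3 -m inch '[[[0,0.05,0],0,1],[[0,0.1,0],0,1],[[0,0.15,0],0,1],[[0,0.2,0],0,1],[[0,0.25,0],0,1],[[0,0.3,0],0,1],[[0,0.3,0],0,1],[[0,0.3,0],0,1],[[0,0.3,0],0,1]]'
python3 -c "
from rig import bot
s=bot.read_state();print(s['q'],s['eef_rot'],s['ee_pos'])"
```

```text
0.08374103485062495 [ 0.53305492 -0.01090214] [0.00292766 0.00229203 0.00289599 0.0030774 ]
collar (array([ 0.39964806, -0.08297899,  0.08357894]), np.float64(0.0017976205025895255)) pred xy [ 0.40371386 -0.08397671  0.085     ]
peg_end [ 0.57205245 -0.09292769  0.189     ] [277.27435555 196.97885305] [381.90173173 252.28406786]
guard [ 0.57047768 -0.09807746  0.245     ] [277.48390827 192.56211795] [382.65552485 237.0873673 ]
grip [0.61778292 0.09154378 0.078     ] [213.95414488 188.58878705] [459.69891465 266.95967935]
plat [ 0.45632474 -0.01734266  0.15      ] [247.75895388 244.01381287] [386.22926051 208.80543562]
t: 0.85
ee_pos: [0.2109, 0.7661, 0.222]
eef_rot: [3.132, -0.0, 2.873]
ft_force: [-0.5, -0.0, -0.1]
gripper_width: 0.0004
grip_force: 0.0
[1.22196561e+00 1.02351932e+00 1.21375297e+00 1.75145799e+00
 1.20961063e-03 1.49080554e+00] [ 3.13195462e+00 -4.40844176e-04  2.87276064e+00] [0.2109047  0.76614782 0.22195602]
```

```bash

python3 -m inch '[[[0,0.3,0],0,1],[[0,0.3,0],0,1],[[0,0.3,0],0,1],[[0,0.3,0],0,1],[[0,0.3,0],0,1],[[0,0.3,0],0,1]]'
python3 -c "
from rig import bot
s=bot.read_state();print(s['q'],s['eef_rot'],s['ee_pos'])"
```

```text
t: 1.35
ee_pos: [0.2243, 0.8139, 0.1752]
eef_rot: [3.071, 0.002, 2.873]
ft_force: [0.4, 0.1, -0.4]
gripper_width: -0.0001
grip_force: 0.0
[1.22554021 1.08650358 1.22068813 1.63476529 0.00347091 1.49451534] [3.07131696e+00 1.89424141e-03 2.87267285e+00] [0.22433489 0.81387881 0.1752045 ]
```

```bash

python3 -m inch '[[[0.05,-0.05,-0.05],0,1],[[0.1,-0.08,-0.1],0,1],[[0.15,-0.1,-0.1],0,1],[[0.2,-0.1,-0.1],0,1],[[0.25,-0.1,-0.1],0,1],[[0.3,-0.1,-0.1],0,1],[[0.35,-0.1,-0.1],0,1],[[0.37,-0.05,-0.15],0,1],[[0.38,0,-0.2],0,1],[[0.4,0.05,-0.2],0,1],[[0.42,0.1,-0.2],0,1],[[0.44,0.15,-0.2],0,1],[[0.46,0.2,-0.2],0,1],[[0.48,0.25,-0.2],0,1],[[0.48,0.25,-0.2],0,1]]'
python3 -c "
from rig import bot
s=bot.read_state();print(s['q'],s['eef_rot'],s['ee_pos'])"
```

```text
t: 2.6
ee_pos: [-0.0659, 0.8279, 0.2424]
eef_rot: [3.028, -0.013, 2.873]
ft_force: [-0.5, 0.9, 0.7]
gripper_width: 0.0003
grip_force: 0.0
[ 1.58077201  1.00421202  1.22068203  1.67433822 -0.01862565  1.84955943] [ 3.02790772 -0.01321689  2.8725045 ] [-0.06592481  0.82794589  0.24242201]
```

```bash

python3 -m inch '[[[0.2,0.9,-0.5],0,1],[[0.2,0.9,-0.5],0,1],[[0.2,0.9,-0.5],0,1],[[0.2,0.9,-0.5],0,1],[[0.2,0.9,-0.5],0,1],[[0.2,0.9,-0.5],0,1],[[0.2,0.9,-0.5],0,1],[[0.2,0.9,-0.5],0,1],[[0.2,0.9,-0.5],0,1],[[0.2,0.9,-0.5],0,1],[[0.2,0.9,-0.5],0,1],[[0.2,0.9,-0.5],0,1]]'
python3 -c "
from rig import bot
s=bot.read_state();print(s['q'],s['eef_rot'],s['ee_pos'])"
```

```text
t: 3.6
ee_pos: [-0.0331, 0.8305, 0.2797]
eef_rot: [2.984, -0.026, 2.876]
ft_force: [0.3, -0.9, 0.4]
gripper_width: 0.0002
grip_force: 0.0
[ 1.53852326  0.95889444  1.21975577  1.67268578 -0.01140911  1.80536534] [ 2.98430646 -0.02583978  2.87587822] [-0.03306667  0.8304677   0.27966772]
```

```bash

for i in 1 2 3 4; do python3 -m inch '[[[0.3,0.9,-0.3],0,1],[[0.3,0.9,-0.3],0,1],[[0.3,0.9,-0.3],0,1]]' | grep -E "pos|rot"; done
python3 -m inch '[[[0.3,0.9,0],0,1],[[0.3,0.9,0],0,1],[[0.3,0.9,0],0,1]]'| grep -E "pos|rot"
python3 -m inch '[[[0.3,0.9,0],0,1],[[0.3,0.9,0],0,1],[[0.3,0.9,0],0,1]]'| grep -E "pos|rot"
python3 -c "
from rig import bot
s=bot.read_state();print(s['q'],s['eef_rot'],s['ee_pos'],s['t'])"
```

```text
ee_pos: [-0.0356, 0.8519, 0.2817]
eef_rot: [2.939, -0.039, 2.878]
ee_pos: [-0.038, 0.8703, 0.2879]
eef_rot: [2.895, -0.052, 2.881]
ee_pos: [-0.0402, 0.8866, 0.2994]
eef_rot: [2.85, -0.064, 2.885]
ee_pos: [-0.0422, 0.9008, 0.315]
eef_rot: [2.804, -0.077, 2.889]
ee_pos: [-0.0442, 0.9308, 0.3042]
eef_rot: [2.759, -0.09, 2.894]
ee_pos: [-0.0461, 0.9569, 0.2998]
eef_rot: [2.714, -0.102, 2.899]
[ 1.55357544  0.97983567  1.21948804  1.37155096 -0.00229083  1.8179615 ] [ 2.71398377 -0.10213148  2.89888912] [-0.04613588  0.95688106  0.29978586] 5.1
```

```bash

python3 -m inch '[[[0.3,0.9,-0.2],0,1],[[0.3,0.9,-0.2],0,1]]' | grep rot
python3 -m inch '[[[0.3,0.9,-0.2],0,1],[[0.3,0.9,-0.2],0,1]]' | grep rot
python3 -m inch '[[[0.3,0.9,-0.2],0,1]]' | grep rot
python3 -m inch '[[[0.3,0.9,-0.2],0,1]]' | grep rot
python3 -m inch '[[[0.3,0.9,-0.2],0,1]]' | grep rot
python3 -m inch '[[[0.3,0.9,-0.2],0,1]]' | grep rot
python3 -m inch '[[[0,0,0],0,1]]'
python3 - <<'E'
from h import *
s=bot.read_state();M=R.from_euler("xyz",s["eef_rot"]).as_matrix()
print(s['q'],s['t'],"\n",M, "tilt",np.degrees(np.arccos(-M[2,2])))
E
```

```text
eef_rot: [2.672, -0.113, 2.904]
eef_rot: [2.624, -0.126, 2.911]
eef_rot: [2.595, -0.133, 2.915]
eef_rot: [2.562, -0.142, 2.921]
eef_rot: [2.53, -0.15, 2.926]
eef_rot: [2.498, -0.157, 2.932]
t: 5.85
ee_pos: [-0.0539, 1.008, 0.4048]
eef_rot: [2.494, -0.158, 2.933]
ft_force: [-0.9, -0.1, 1.4]
gripper_width: 0.0001
grip_force: 0.0
[1.56023811 0.90970467 1.2206952  1.21788724 0.00424484 1.82362536] 5.85 
 [[-0.96609262  0.25818586  0.00226113]
 [ 0.20469125  0.76052732  0.61619777]
 [ 0.1573739   0.59576695 -0.78758822]] tilt 38.03930557654892
```

```bash
cat >> h.py <<'E'
th=.08374;o=np.array([.53305,-.0109])
def L2W(x,y,z): c,s=np.cos(th),np.sin(th); return np.r_[o+np.array([c*x-s*y,s*x+c*y])/1e3,z/1e3]
def W2L(w): c,s=np.cos(th),np.sin(th); d=(np.array(w[:2])-o)*1e3; return np.r_[c*d[0]+s*d[1],-s*d[0]+c*d[1],w[2]*1e3]
def rep(*tg):
    s=bot.read_state();M=R.from_euler("xyz",s["eef_rot"]).as_matrix()
    print("t",s["t"],"q",s["q"].round(2),"pos",s["ee_pos"].round(4),"L",W2L(s["ee_pos"]).round(1),"tilt",round(np.degrees(np.arccos(-M[2,2])),1),"axes x",M[:,0].round(2),"y",M[:,1].round(2),"z",M[:,2].round(2),"F",s["ft_force"].round(1),"w",round(s["gripper_width"],4))
    for g in tg: print("  to",np.round(g,3),"rows",(M.T@(np.array(g)-s["ee_pos"])/.8).round(4))
E
python3 -m inch '[[[0.3,0.9,-0.2],0,1]]' | grep rot
python3 -m inch '[[[0.3,0.9,-0.2],0,1]]' | grep rot
python3 -m inch '[[[0.3,0.9,-0.2],0,1]]' | grep rot
python3 -m inch '[[[0,0,0],-0.15,1],[[0,0,0],-0.3,1],[[0,0,0],-0.45,1],[[0,0,0],-0.6,1],[[0,0,0],-0.75,1],[[0,0,0],-0.9,1],[[0,0,0],-1,1]]'|grep rot
python3 -c "
from h import *
rep(L2W(60,250,480),L2W(30,-160,420))"
```

```text
eef_rot: [2.476, -0.163, 2.936]
eef_rot: [2.441, -0.171, 2.943]
eef_rot: [2.406, -0.178, 2.949]
eef_rot: [2.461, 0.352, -2.738]
t 6.6833 q [1.56 0.88 1.22 1.16 0.01 1.04] pos [-0.0568  1.0213  0.4543] L [-501.4 1077.9  454.3] tilt 43.2 axes x [-0.86 -0.37 -0.34] y [-0.5   0.63  0.59] z [-0.    0.68 -0.73] F [-0.3 -0.4  0.3] w -0.0003
  to [0.572 0.243 0.48 ] rows [-0.3307 -0.9898 -0.6895]
  to [ 0.576 -0.168  0.42 ] rows [-0.12   -1.3603 -0.9862]
```

```bash

python3 -m inch '[[[-0.33,-0.97,-0.7],-0.2,1],[[-0.33,-0.97,-0.7],-0.4,1],[[-0.33,-0.97,-0.7],-0.6,1],[[-0.33,-0.97,-0.7],-0.8,1],[[-0.33,-0.97,-0.7],-1,1],[[-0.33,-0.97,-0.7],-1,1],[[-0.33,-0.97,-0.7],-1,1],[[-0.33,-0.97,-0.7],-1,1],[[-0.33,-0.97,-0.7],-1,1],[[-0.33,-0.97,-0.7],-1,1],[[-0.33,-0.97,-0.7],-1,1],[[-0.33,-0.97,-0.7],-1,1],[[-0.33,-0.97,-0.7],-1,1],[[-0.33,-0.97,-0.7],-1,1],[[-0.33,-0.97,-0.7],-1,1],[[-0.33,-0.97,-0.7],-1,1]]'|grep -E "rot|pos"
python3 -c "
from h import *
rep(L2W(60,250,480),L2W(30,-180,420))"
```

```text
ee_pos: [0.338, 0.5263, 0.4823]
eef_rot: [2.909, 0.723, -1.918]
t 8.0167 q [ 0.62  0.02  0.    1.05  0.59 -0.54] pos [0.338  0.5263 0.4823] L [-149.4  551.6  482.3] tilt 43.2 axes x [-0.26 -0.7  -0.66] y [-0.97  0.19  0.17] z [ 0.    0.68 -0.73] F [0.6 1.  0.1] w -0.0001
  to [0.572 0.243 0.48 ] rows [ 0.1767 -0.3496 -0.2392]
  to [ 0.578 -0.188  0.42 ] rows [ 0.6041 -0.4711 -0.5531]
```

```bash

python3 -m inch '[[[0.3,-0.35,-0.35],-0.2,1],[[0.6,-0.47,-0.55],-0.4,1],[[0.6,-0.47,-0.55],-0.4,1],[[0.6,-0.47,-0.55],-0.4,1],[[0.6,-0.47,-0.55],-0.4,1],[[0.6,-0.47,-0.55],-0.4,1],[[0.6,-0.47,-0.55],-0.4,1],[[0.6,-0.47,-0.55],-0.4,1],[[0.6,-0.47,-0.55],-0.4,1],[[0.6,-0.47,-0.55],-0.4,1],[[0.6,-0.47,-0.55],-0.4,1],[[0.6,-0.47,-0.55],-0.4,1],[[0.6,-0.47,-0.55],-0.4,1],[[0.6,-0.47,-0.55],-0.4,1],[[0.6,-0.47,-0.55],-0.4,1],[[0.6,-0.47,-0.55],-0.4,1],[[0.6,-0.47,-0.55],-0.4,0.6],[[0.6,-0.47,-0.55],-0.4,0.6],[[0.6,-0.47,-0.55],-0.4,0.6],[[0.6,-0.47,-0.55],-0.4,0.6]]'|grep -E "rot|pos"
python3 -c "
from h import *
rep(L2W(30,-180,420),L2W(32,-160,285))"
```

```text
ee_pos: [0.555, -0.1543, 0.3789]
eef_rot: [-3.059, 0.726, -1.503]
t 9.6833 q [-0.68  0.73  0.79  2.11  0.57 -2.43] pos [ 0.555  -0.1543  0.3789] L [   9.9 -144.7  378.9] tilt 41.8 axes x [ 0.05 -0.75 -0.66] y [-1.   -0.01 -0.06] z [ 0.04  0.67 -0.75] F [ 0.   1.  -0.5] w 0.0344
  to [ 0.578 -0.188  0.42 ] rows [-0.0014 -0.0313 -0.065 ]
  to [ 0.578 -0.168  0.285] rows [ 0.0919 -0.0216  0.0775]
```

```bash

python3 -m inch '[[[0.03,-0.01,0.03],0,0.6],[[0.06,-0.02,0.06],0,0.6],[[0.08,-0.03,0.06],0,0.6],[[0.1,-0.03,0.06],0,0.6],[[0.11,-0.03,0.06],0,0.6],[[0.11,-0.03,0.06],0,0.6],[[0.11,-0.03,0.06],0,0.6]]'|grep -E "rot|pos"
python3 - <<'E'
from h import *
rep(L2W(32,-140,263),L2W(32,-72,190))
s=bot.read_state();p,d=bot.snapshot("wrist");cv2.imwrite("pics/w1.png",p[:,:,::-1])
C=cam("wrist",s)
for X in((32,-39,189),(32,-85,189),(30,-90,245)):print(proj(C,L2W(*X)))
E
```

```text
ee_pos: [0.5851, -0.1856, 0.2894]
eef_rot: [-3.056, 0.725, -1.499]
t 10.2667 q [-0.69  0.82  0.73  1.97  0.57 -2.44] pos [ 0.5851 -0.1856  0.2894] L [  37.3 -178.4  289.4] tilt 41.8 axes x [ 0.05 -0.75 -0.66] y [-1.   -0.01 -0.06] z [ 0.04  0.66 -0.75] F [ 0.1 -0.2 -0.3] w 0.0339
  to [ 0.577 -0.148  0.263] rows [-0.0141  0.012   0.0557]
  to [ 0.571 -0.08   0.19 ] rows [-0.0172  0.0237  0.1798]
[339.35038968 254.10015246]
[338.71394705 228.01644928]
[338.97037339 289.52670144]
```

View pics/w1.png

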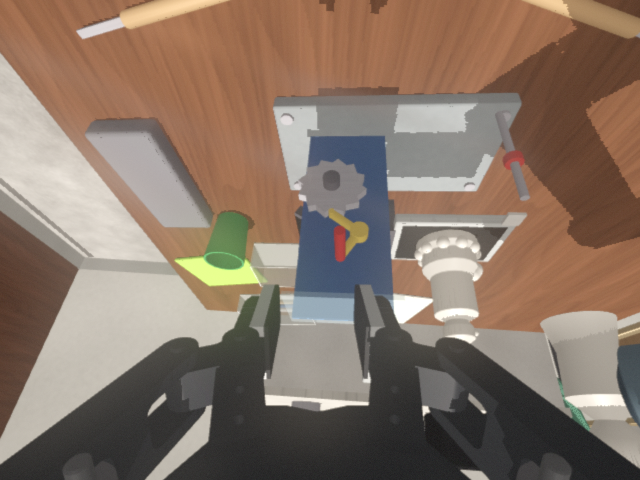

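The wrist view (upside down) shows the peg from (340,230) to (340,258). The predicted ends are (339,228) and (339,254), so the lift pose is good. The ratchet wheel is at (335,185) and the guard is below the peg in the image. I'll go in now.

```bash

python3 -m inch '[[[-0.014,0.012,0.03],0,0.6],[[-0.014,0.012,0.056],0,0.6],[[-0.014,0.012,0.056],0,0.6],[[-0.015,0.018,0.08],0,0.6],[[-0.015,0.018,0.1],0,0.6],[[-0.016,0.02,0.12],0,0.6],[[-0.017,0.023,0.14],0,0.6],[[-0.017,0.023,0.16],0,0.6],[[-0.017,0.023,0.176],0,0.6],[[-0.017,0.023,0.176],0,0.6]]'
python3 - <<'E'
from h import *
rep(L2W(32,-72,190),L2W(-10,-72,190))
E
```

```text
t: 11.15
ee_pos: [0.5708, -0.0803, 0.1912]
eef_rot: [-3.059, 0.726, -1.499]
ft_force: [-0.7, 0.6, 0.3]
gripper_width: 0.0344
grip_force: 0.0
t 11.15 q [-0.57  0.66  0.19  1.51  0.62 -2.31] pos [ 0.5708 -0.0803  0.1912] L [ 31.8 -72.3 191.2] tilt 41.8 axes x [ 0.05 -0.75 -0.66] y [-1.   -0.02 -0.06] z [ 0.03  0.67 -0.74] F [-0.7  0.6  0.3] w 0.0344
  to [ 0.571 -0.08   0.19 ] rows [ 0.0007 -0.0002  0.0015]
  to [ 0.529 -0.083  0.19 ] rows [ 0.0012  0.0521 -0.0033]
```

```bash

python3 -m inch '[[[0,0.01,0],0,0.6],[[0,0.02,-0.001],0,0.6],[[0,0.028,-0.002],0,0.6],[[0,0.036,-0.003],0,0.6],[[0.001,0.044,-0.003],0,0.6],[[0.001,0.051,-0.003],0,0.6],[[0.001,0.056,-0.003],0,0.6],[[0.001,0.056,-0.003],0,0.6]]'
python3 - <<'E'
from h import *
rep(L2W(-6,-72,190),L2W(-6,-140,263))
s=bot.read_state();p,d=bot.snapshot("wrist");cv2.imwrite("pics/w2.png",p[:,:,::-1])
C=cam("wrist",s)
for X in((0,-39,189),(0,-85,189),(32,-85,189)):print(proj(C,L2W(*X)))
h=cv2.cvtColor(p,cv2.COLOR_RGB2HSV);m=cv2.inRange(h,(0,150,80),(8,255,255))
k,_,st,c=cv2.connectedComponentsWithStats(m);print([(c[i].round(),st[i][4]) for i in range(1,k) if st[i][4]>30])
E
```

```text
t: 11.82
ee_pos: [0.5256, -0.0845, 0.1893]
eef_rot: [-3.059, 0.727, -1.501]
ft_force: [1.4, 0.2, 0.3]
gripper_width: 0.034
grip_force: 0.3
t 11.8167 q [-0.62  0.59  0.06  1.48  0.6  -2.36] pos [ 0.5256 -0.0845  0.1893] L [-13.6 -72.7 189.3] tilt 41.9 axes x [ 0.05 -0.75 -0.66] y [-1.   -0.01 -0.06] z [ 0.04  0.67 -0.74] F [1.4 0.2 0.3] w 0.034
  to [ 0.533 -0.083  0.19 ] rows [-0.0014 -0.0095  0.0008]
  to [ 0.539 -0.151  0.263] rows [ 0.0015 -0.021  -0.1234]
[295.70506158 326.94627751]
[282.36399994 295.63026857]
[208.01972032 293.07274669]
[(array([540., 158.]), np.int32(506)), (array([291., 313.]), np.int32(806))]
```

The peg is now at (291,313), which matches the off-position prediction, so the pawl is off. I'll back out and fit a quick planar arm model to plan how to untilt.

```bash

python3 -m inch '[[[0,-0.01,0],0,0.6],[[0,-0.012,0],0,0.6],[[0,-0.015,-0.05],0,0.6],[[0,-0.018,-0.1],0,0.6],[[0,-0.02,-0.15],0,0.6],[[0,-0.02,-0.2],0,0.6],[[0,-0.02,-0.25],0,0.6],[[0,-0.02,-0.25],0,0.6]]'|grep -E "pos|rot"
python3 - <<'E'
from h import *
rep(L2W(60,100,450),L2W(0,200,450),[.1,.5,.4])
D=[(.378069,.079604,1.274429,.15246,.55373,.23835),(1.023519,1.213753,1.751458,.210905,.766148,.221956),(1.086504,1.220688,1.634765,.224335,.813879,.175205),(1.004212,1.220682,1.674338,-.065925,.827946,.242422),(.958894,1.219756,1.672686,-.033067,.830468,.279668),(.979836,1.219488,1.371551,-.046136,.956881,.299786),(.909705,1.220695,1.217887,-.0539,1.008,.4048)]
A=[];b=[]
for q2,q3,q4,x,y,z in D:
    f=q2-q3;S=f+q4;s,c=np.sin,np.cos
    A+=[[1,0,s(q2),c(q2),c(f),s(f),c(S),s(S)],[0,1,c(q2),-s(q2),-s(f),c(f),-s(S),c(S)]];b+=[np.hypot(x,y),z]
A=np.array(A);b=np.array(b)
# prior: c0=0
A=np.vstack([A,[1,0,0,0,0,0,0,0],0.02*np.eye(8)]);b=np.r_[b,0,0.02*np.array([0,.36,.33,0,.3,0,.25,0])]
x,*_=np.linalg.lstsq(A,b,rcond=None);print(x.round(3),np.abs(A[:14]@x-b[:14]).max())
np.save("fk.npy",x)
for q in((-.84,-1.02,.66),(-.84,-1.02,1.39),(-.84,-1.02,2.12),(-.84,-.5,1.18),(0,-1.02,-.18),(0,-1.02,.55)):
    f=q[0]-q[1];S=f+q[2];print(q,x[0]+x[2]*s(q[0])+x[3]*c(q[0])+x[4]*c(f)+x[5]*s(f)+x[6]*c(S)+x[7]*s(S),x[1]+x[2]*c(q[0])-x[3]*s(q[0])-x[4]*s(f)+x[5]*c(f)-x[6]*s(S)+x[7]*c(S))
E
```

```text
ee_pos: [0.5368, -0.2227, 0.3424]
eef_rot: [-3.047, 0.716, -1.496]
t 12.5333 q [-0.77  0.8   0.82  2.11  0.53 -2.53] pos [ 0.5368 -0.2227  0.3424] L [ -14.  -211.4  342.4] tilt 41.3 axes x [ 0.06 -0.75 -0.66] y [-1.   -0.01 -0.07] z [ 0.05  0.66 -0.75] F [-0.7  0.6  0.1] w 0.0338
  to [0.584 0.094 0.45 ] rows [-0.3825 -0.074   0.1624]
  to [0.516 0.188 0.45 ] rows [-0.4762  0.0095  0.2365]
  to [0.1 0.5 0.4] rows [-0.7574  0.5282  0.5165]
[0.    0.267 0.494 0.004 0.385 0.068 0.438 0.   ] 0.0007226624198881648
(-0.84, -1.02, 0.66) 0.318845795569497 0.2720121928248316
(-0.84, -1.02, 1.39) 0.026686522377207155 0.1598288275782175
(-0.84, -1.02, 2.12) -0.2658347692488655 0.2710648033042236
(-0.84, -0.5, 1.18) 0.26806121466579197 0.46667375882233414
(0, -1.02, -0.18) 0.5569907158567072 0.14251681987393847
(0, -1.02, 0.55) 0.2648314426644174 0.030333454627324417
```

```bash
cat >> h.py <<'E'
def fr(*dirs):
    M=R.from_euler("xyz",bot.read_state()["eef_rot"]).as_matrix()
    for d in dirs: print("  dir",d,"->",(M.T@np.array(d)).round(2))
E
python3 -m inch '[[[0.6,-0.6,-0.45],0,1],[[0.6,-0.6,-0.45],0,1],[[0.6,-0.6,-0.45],0,1],[[0.6,-0.6,-0.45],0,1]]'|grep -E "pos|rot"
python3 -c "
from h import *
rep();fr((.64,-.77,0),(.64,-.77,.3))"
python3 -m inch '[[[0.6,-0.6,-0.45],0,1],[[0.6,-0.6,-0.45],0,1],[[0.6,-0.6,-0.45],0,1]]'|grep -E "pos|rot"
python3 -m inch '[[[0.6,-0.6,-0.45],0,1],[[0.6,-0.6,-0.45],0,1],[[0.6,-0.6,-0.45],0,1]]'|grep -E "pos|rot"
python3 -c "
from h import *
rep();fr((.64,-.77,0),(.64,-.77,.3))"
```

```text
ee_pos: [0.5838, -0.2744, 0.2695]
eef_rot: [-3.032, 0.704, -1.503]
t 12.8667 q [-0.78  1.    1.04  2.11  0.53 -2.52] pos [ 0.5838 -0.2744  0.2695] L [  28.5 -266.8  269.5] tilt 40.8 axes x [ 0.05 -0.76 -0.65] y [-1.    0.   -0.08] z [ 0.07  0.65 -0.76] F [ 0.4 -0.1  0.9] w 0.0002
  dir (0.64, -0.77, 0) -> [ 0.62 -0.64 -0.46]
  dir (0.64, -0.77, 0.3) -> [ 0.42 -0.67 -0.69]
ee_pos: [0.6066, -0.3092, 0.2267]
eef_rot: [-3.004, 0.682, -1.507]
ee_pos: [0.597, -0.3364, 0.2141]
eef_rot: [-2.985, 0.676, -1.509]
t 13.3667 q [-0.84  1.14  1.22  2.11  0.53 -2.54] pos [ 0.597  -0.3364  0.2141] L [  36.5 -329.7  214.1] tilt 39.6 axes x [ 0.05 -0.78 -0.63] y [-0.99  0.04 -0.12] z [ 0.12  0.63 -0.77] F [-0.1 -0.3  0.1] w -0.0001
  dir (0.64, -0.77, 0) -> [ 0.63 -0.66 -0.41]
  dir (0.64, -0.77, 0.3) -> [ 0.44 -0.7  -0.64]
```

```bash

python3 -m inch '[[[0.25,-0.73,-0.87],0,1],[[0.25,-0.73,-0.87],0,1]]'|grep -E "pos|rot"
python3 -m inch '[[[0.25,-0.73,-0.87],0,1],[[0.25,-0.73,-0.87],0,1]]'|grep -E "pos|rot"
python3 -m inch '[[[0.25,-0.73,-0.87],0,1],[[0.25,-0.73,-0.87],0,1]]'|grep -E "pos|rot"
python3 -m inch '[[[0.25,-0.73,-0.87],0,1],[[0.25,-0.73,-0.87],0,1]]'|grep -E "pos|rot"
python3 -c "
from h import *
rep();fr((.64,-.77,0),(.64,-.77,.6))"
```

```text
ee_pos: [0.5952, -0.344, 0.2374]
eef_rot: [-2.957, 0.656, -1.514]
ee_pos: [0.5932, -0.3505, 0.2601]
eef_rot: [-2.929, 0.634, -1.516]
ee_pos: [0.59, -0.3573, 0.2797]
eef_rot: [-2.904, 0.616, -1.521]
ee_pos: [0.5861, -0.3643, 0.2988]
eef_rot: [-2.88, 0.599, -1.528]
t 14.0333 q [-0.89  1.02  1.22  2.11  0.56 -2.52] pos [ 0.5861 -0.3643  0.2988] L [  23.3 -356.6  298.8] tilt 37.1 axes x [ 0.04 -0.83 -0.56] y [-0.97  0.1  -0.21] z [ 0.23  0.56 -0.8 ] F [-0.6 -0.1  0.2] w -0.0005
  dir (0.64, -0.77, 0) -> [ 0.66 -0.7  -0.28]
  dir (0.64, -0.77, 0.6) -> [ 0.32 -0.83 -0.76]
```

```bash

python3 -m inch '[[[0.4,-0.8,-0.6],0,1]]'|grep -E "rot"
python3 -m inch '[[[0.4,-0.8,-0.6],0,1]]'|grep -E "rot"
python3 -m inch '[[[0.4,-0.8,-0.6],0,1]]'|grep -E "rot"
python3 -m inch '[[[0.4,-0.8,-0.6],0,1]]'|grep -E "rot"
python3 -m inch '[[[0.4,-0.8,-0.6],0,1]]'|grep -E "rot"
python3 -m inch '[[[0.4,-0.8,-0.6],0,1]]'|grep -E "rot"
python3 -m inch '[[[0.4,-0.8,-0.6],0,1]]'|grep -E "rot"
python3 -m inch '[[[0.4,-0.8,-0.6],0,1]]'|grep -E "rot"
python3 -c "
from h import *
rep();fr((.64,-.77,0),(.64,-.77,.6))"
```

```text
eef_rot: [-2.863, 0.597, -1.527]
eef_rot: [-2.846, 0.595, -1.529]
eef_rot: [-2.828, 0.593, -1.531]
eef_rot: [-2.811, 0.59, -1.533]
eef_rot: [-2.793, 0.587, -1.534]
eef_rot: [-2.774, 0.583, -1.536]
eef_rot: [-2.756, 0.58, -1.537]
eef_rot: [-2.737, 0.576, -1.539]
t 14.7 q [-0.98  0.95  1.22  2.11  0.64 -2.55] pos [ 0.567  -0.4042  0.3569] L [   0.9 -394.7  356.9] tilt 39.5 axes x [ 0.03 -0.84 -0.54] y [-0.93  0.18 -0.33] z [ 0.38  0.51 -0.77] F [ 0.1 -0.2 -0. ] w 0.0003
  dir (0.64, -0.77, 0) -> [ 0.66 -0.73 -0.15]
  dir (0.64, -0.77, 0.6) -> [ 0.34 -0.93 -0.62]
```

```bash

python3 -m inch '[[[0.73,-0.25,-0.66],0,1]]'|grep -E "rot"
python3 -m inch '[[[0.73,-0.25,-0.66],0,1]]'|grep -E "rot"
python3 -m inch '[[[0.73,-0.25,-0.66],0,1]]'|grep -E "rot"
python3 -m inch '[[[0.73,-0.25,-0.66],0,1]]'|grep -E "rot"
python3 -c "
from h import *
rep();fr((.64,-.77,0),(0,-1,0),(0,0,1))"
```

```text
eef_rot: [-2.718, 0.566, -1.537]
eef_rot: [-2.706, 0.558, -1.545]
eef_rot: [-2.692, 0.55, -1.552]
eef_rot: [-2.678, 0.541, -1.557]
t 15.0333 q [-1.12  0.97  1.22  2.11  0.64 -2.67] pos [ 0.5047 -0.482   0.3452] L [ -67.6 -467.1  345.2] tilt 39.9 axes x [ 0.01 -0.86 -0.52] y [-0.9   0.22 -0.38] z [ 0.44  0.47 -0.77] F [-0.  -0.1 -0.6] w 0.0
  dir (0.64, -0.77, 0) -> [ 0.67 -0.74 -0.08]
  dir (0, -1, 0) -> [ 0.86 -0.22 -0.47]
  dir (0, 0, 1) -> [-0.52 -0.38 -0.77]
```

```bash

python3 - <<'E'
from h import *
for n in("scene","top"):
    d=np.load(f"pics/{n}0.npz")["d"];C=cam(n);K,Rc,p=C
    v,u=np.mgrid[0:480,0:640];X=np.stack([(u-K[0,2])/K[0,0]*d,(v-K[1,2])/K[1,1]*d,d],-1)@Rc.T+p
    m=d>0;print(n,"range",d[m].min(),d[m].max())
    for nm,bx in dict(backleft=(-1.3,-.12,-.2,1.0),left=(-.12,.4,.3,1.1),lamp=(-.4,.4,-1.2,-.4),right=(.3,.9,-1.2,-.6)).items():
        k=m&(X[...,0]>bx[0])&(X[...,0]<bx[1])&(X[...,1]>bx[2])&(X[...,1]<bx[3])&(X[...,2]>.03)
        Q=X[k]; print(nm,len(Q))
        if len(Q):
            g,c=np.unique((Q[:,:2]/.15).round().astype(int),axis=0,return_inverse=True)
            print([(tuple((g[i]*.15).round(2).tolist()),Q[c.ravel()==i][:,2].max().round(2).item(),int((c.ravel()==i).sum())) for i in range(len(g)) if (c.ravel()==i).sum()>15])
E
```

```text
scene range 0.7619096 3.1160154
backleft 743
[((-0.15, 0.0), 0.31, 108), ((-0.15, 0.6), 0.19, 627)]
left 3193
[((-0.15, 0.6), 0.21, 1544), ((0.0, 0.6), 0.21, 311), ((0.15, 0.45), 0.35, 588), ((0.15, 0.6), 0.35, 745)]
lamp 5300
[((0.0, -0.6), 0.45, 1542), ((0.3, -0.6), 0.05, 3131), ((0.3, -0.45), 0.05, 304), ((0.45, -0.6), 0.05, 322)]
right 5524
[((0.3, -0.6), 0.05, 837), ((0.45, -0.75), 0.06, 336), ((0.45, -0.6), 0.08, 1023), ((0.6, -0.75), 0.06, 566), ((0.6, -0.6), 0.08, 1902), ((0.75, -0.6), 0.11, 860)]
top range 0.7301369 2.530945
backleft 0
left 209
[((0.15, 0.45), 0.33, 192)]
lamp 9369
[((0.0, -0.75), 0.55, 343), ((0.0, -0.6), 0.51, 1315), ((0.15, -0.75), 0.59, 3430), ((0.15, -0.6), 0.56, 1131), ((0.3, -0.6), 0.06, 2696), ((0.3, -0.45), 0.05, 280), ((0.45, -0.6), 0.05, 174)]
right 3312
[((0.3, -0.6), 0.06, 635), ((0.45, -0.75), 0.07, 175), ((0.45, -0.6), 0.09, 570), ((0.6, -0.75), 0.07, 272), ((0.6, -0.6), 0.08, 767), ((0.75, -0.6), 0.12, 507), ((0.9, -0.6), 0.12, 386)]
```

```bash

python3 -c "
from h import *
rep([.5,-.1,.5],[.38,.4,.5],[0,.62,.45],[-.35,.45,.42])"
```

```text
t 15.0333 q [-1.12  0.97  1.22  2.11  0.64 -2.67] pos [ 0.5047 -0.482   0.3452] L [ -67.6 -467.1  345.2] tilt 39.9 axes x [ 0.01 -0.86 -0.52] y [-0.9   0.22 -0.38] z [ 0.44  0.47 -0.77] F [-0.  -0.1 -0.6] w 0.0
  to [ 0.5 -0.1  0.5] rows [-0.509   0.0355  0.072 ]
  to [0.38 0.4  0.5 ] rows [-1.0463  0.3066  0.2977]
  to [0.   0.62 0.45] rows [-1.2552  0.8169  0.2646]
  to [-0.35  0.45  0.42] rows [-1.0588  1.1775  0.0013]
```

```bash

python3 -m inch '[[[-0.51,0.04,0.07],0,1],[[-0.51,0.04,0.07],0,1],[[-0.51,0.04,0.07],0,1],[[-0.51,0.04,0.07],0,1],[[-0.51,0.04,0.07],0,1],[[-0.51,0.04,0.07],0,1],[[-0.51,0.04,0.07],0,1],[[-0.51,0.04,0.07],0,1],[[-0.51,0.04,0.07],0,1],[[-0.98,0.27,0.27],0,1],[[-0.98,0.27,0.27],0,1],[[-0.98,0.27,0.27],0,1],[[-0.98,0.27,0.27],0,1],[[-0.98,0.27,0.27],0,1],[[-0.98,0.27,0.27],0,1],[[-0.98,0.27,0.27],0,1],[[-0.98,0.27,0.27],0,1],[[-0.98,0.27,0.27],0,1],[[-0.98,0.27,0.27],0,1],[[-0.98,0.27,0.27],0,1]]'|grep -E "pos|rot"
python3 -c "
from h import *
rep([0,.62,.45],[-.35,.45,.42])"
```

```text
ee_pos: [0.4054, 0.293, 0.5004]
eef_rot: [-2.676, 0.544, -1.556]
t 16.7 q [ 0.3  -0.31 -0.21  1.03  0.32 -1.04] pos [0.4054 0.293  0.5004] L [-101.8  313.5  500.4] tilt 40.1 axes x [ 0.01 -0.86 -0.52] y [-0.9   0.22 -0.38] z [ 0.44  0.47 -0.76] F [ 0.9 -0.1 -0.7] w 0.0002
  to [0.   0.62 0.45] rows [-0.3235  0.5683  0.0159]
  to [-0.35  0.45  0.42] rows [-0.1278  0.9286 -0.2484]
```

```bash

python3 -m inch '[[[-0.32,0.57,0.02],0,1],[[-0.32,0.57,0.02],0,1],[[-0.32,0.57,0.02],0,1],[[-0.32,0.57,0.02],0,1],[[-0.32,0.57,0.02],0,1],[[-0.32,0.57,0.02],0,1],[[-0.32,0.57,0.02],0,1],[[-0.32,0.57,0.02],0,1],[[-0.32,0.57,0.02],0,1],[[-0.32,0.57,0.02],0,1],[[-0.13,0.93,-0.25],0,1],[[-0.13,0.93,-0.25],0,1],[[-0.13,0.93,-0.25],0,1],[[-0.13,0.93,-0.25],0,1],[[-0.13,0.93,-0.25],0,1],[[-0.13,0.93,-0.25],0,1],[[-0.13,0.93,-0.25],0,1],[[-0.13,0.93,-0.25],0,1],[[-0.13,0.93,-0.25],0,1],[[-0.13,0.93,-0.25],0,1]]'|grep -E "pos|rot"
python3 -c "
from h import *
rep([-.35,.45,.42]);fr((-.4,-.92,0),(-1,0,0))"
```

```text
ee_pos: [-0.3221, 0.4549, 0.4244]
eef_rot: [-2.681, 0.542, -1.558]
t 18.3667 q [ 2.42  0.34  0.33  1.58 -0.7   0.98] pos [-0.3221  0.4549  0.4244] L [-813.2  535.7  424.4] tilt 39.9 axes x [ 0.01 -0.86 -0.52] y [-0.9   0.22 -0.38] z [ 0.44  0.47 -0.77] F [0.5 0.5 0.6] w -0.0005
  to [-0.35  0.45  0.42] rows [ 0.0078  0.0321 -0.0139]
  dir (-0.4, -0.92, 0) -> [ 0.78  0.16 -0.61]
  dir (-1, 0, 0) -> [-0.01  0.9  -0.44]
```

```bash

python3 -m inch '[[[0.8,0.16,-0.6],0,1],[[0.8,0.16,-0.6],0,1],[[0.8,0.16,-0.6],0,1],[[0.8,0.16,-0.6],0,1],[[0.8,0.16,-0.6],0,1]]'|grep -E "pos|rot"
python3 -m inch '[[[0.8,0.16,-0.6],0,1]]'|grep -E "rot"
python3 -m inch '[[[0.8,0.16,-0.6],0,1]]'|grep -E "rot"
python3 -m inch '[[[0.8,0.16,-0.6],0,1]]'|grep -E "rot"
python3 -m inch '[[[0.8,0.16,-0.6],0,1]]'|grep -E "rot"
python3 -c "
from h import *
rep();fr((-.4,-.92,0),(-1,0,0))"
```

```text
ee_pos: [-0.3866, 0.2965, 0.4204]
eef_rot: [-2.688, 0.517, -1.572]
eef_rot: [-2.701, 0.498, -1.581]
eef_rot: [-2.713, 0.477, -1.593]
eef_rot: [-2.724, 0.455, -1.604]
eef_rot: [-2.734, 0.433, -1.615]
t 19.1167 q [ 2.72  0.42  0.49  1.91 -0.53  1.36] pos [-0.3982  0.2743  0.4288] L [-904.1  362.1  428.8] tilt 33.6 axes x [-0.04 -0.91 -0.42] y [-0.91  0.21 -0.36] z [ 0.41  0.37 -0.83] F [-0.8 -0.1  0.2] w -0.0003
  dir (-0.4, -0.92, 0) -> [ 0.85  0.17 -0.5 ]
  dir (-1, 0, 0) -> [ 0.04  0.91 -0.41]
```

```bash

python3 -m inch '[[[0.85,0.3,-0.5],0,1]]'|grep -E "rot"
python3 -m inch '[[[0.85,0.3,-0.5],0,1]]'|grep -E "rot"
python3 -m inch '[[[0.85,0.3,-0.5],0,1]]'|grep -E "rot"
python3 -m inch '[[[0.85,0.3,-0.5],0,1]]'|grep -E "rot"
python3 -m inch '[[[0.85,0.3,-0.4],0,1]]'|grep -E "rot"
python3 -m inch '[[[0.85,0.3,-0.4],0,1]]'|grep -E "rot"
python3 -m inch '[[[0.85,0.3,-0.3],0,1]]'|grep -E "rot"
python3 -m inch '[[[0.85,0.3,-0.3],0,1]]'|grep -E "rot"
python3 -m inch '[[[0.85,0.3,-0.3],0,1]]'|grep -E "rot"
python3 -m inch '[[[0.85,0.3,-0.3],0,1]]'|grep -E "rot"
python3 -c "
from h import *
rep();fr((-.4,-.92,0),(-1,0,0))"
```

```text
eef_rot: [-2.745, 0.412, -1.626]
eef_rot: [-2.754, 0.388, -1.636]
eef_rot: [-2.762, 0.365, -1.646]
eef_rot: [-2.771, 0.342, -1.655]
eef_rot: [-2.78, 0.319, -1.665]
eef_rot: [-2.788, 0.295, -1.674]
eef_rot: [-2.796, 0.271, -1.683]
eef_rot: [-2.804, 0.247, -1.692]
eef_rot: [-2.811, 0.222, -1.701]
eef_rot: [-2.818, 0.198, -1.709]
t 19.95 q [ 2.72  0.6   0.83  2.07 -0.27  1.36] pos [-0.4708  0.2281  0.4157] L [-980.4  322.1  415.7] tilt 21.6 axes x [-0.14 -0.97 -0.2 ] y [-0.93  0.19 -0.31] z [ 0.34  0.14 -0.93] F [-0.4 -0.4  0.1] w 0.0
  dir (-0.4, -0.92, 0) -> [ 0.95  0.19 -0.27]
  dir (-1, 0, 0) -> [ 0.14  0.93 -0.34]
```

```bash

python3 -m inch '[[[0.93,0.3,-0.25],0,1]]'|grep -E "rot"
python3 -m inch '[[[0.93,0.3,-0.25],0,1]]'|grep -E "rot"
python3 -m inch '[[[0.93,0.3,-0.25],0,1]]'|grep -E "rot"
python3 -m inch '[[[0.93,0.3,-0.25],0,1]]'|grep -E "rot"
python3 -c "
from h import *
rep([-.1,.58,.42],[.4,.45,.42],[.55,.2,.4])"
```

```text
eef_rot: [-2.825, 0.173, -1.718]
eef_rot: [-2.832, 0.148, -1.726]
eef_rot: [-2.84, 0.123, -1.734]
eef_rot: [-2.85, 0.099, -1.741]
t 20.2833 q [ 2.72  0.65  0.93  2.11 -0.16  1.36] pos [-0.4967  0.2051  0.41  ] L [-1008.1   301.4   410. ] tilt 17.6 axes x [-0.17 -0.98 -0.1 ] y [-0.94  0.19 -0.29] z [ 0.3   0.04 -0.95] F [-0.1  1.2  0.5] w 0.0001
  to [-0.1   0.58  0.42] rows [-0.5445 -0.38    0.1576]
  to [0.4  0.45 0.42] rows [-0.4905 -0.998   0.3373]
  to [0.55 0.2  0.4 ] rows [-0.2132 -1.2264  0.4031]
```

```bash

python3 -m inch '[[[-0.54,-0.38,0.16],1,1],[[-0.54,-0.38,0.16],1,1],[[-0.54,-0.38,0.16],1,1],[[-0.54,-0.38,0.16],1,1],[[-0.54,-0.38,0.16],1,1],[[-0.54,-0.38,0.16],1,1],[[-0.54,-0.38,0.16],1,1],[[-0.54,-0.38,0.16],1,1],[[-0.54,-0.38,0.16],1,1],[[-0.54,-0.38,0.16],1,1],[[-0.54,-0.38,0.16],1,1]]'|grep -E "pos|rot"
python3 -c "
from h import *
rep([-.1,.58,.42],[.4,.45,.42],[.55,.2,.4])"
```

```text
ee_pos: [-0.1595, 0.5195, 0.4188]
eef_rot: [-3.005, 0.279, -2.522]
t 21.2 q [ 1.92  0.41  0.57  1.78 -0.3   1.33] pos [-0.1595  0.5195  0.4188] L [-645.8  586.5  418.8] tilt 17.7 axes x [-0.78 -0.56 -0.28] y [-0.54  0.83 -0.13] z [ 0.3   0.05 -0.95] F [-0.6  0.5  0.4] w 0.0001
  to [-0.1   0.58  0.42] rows [-0.1009  0.0219  0.0245]
  to [0.4  0.45 0.42] rows [-0.4993 -0.4533  0.2049]
  to [0.55 0.2  0.4 ] rows [-0.4647 -0.811   0.2702]
```

```bash

python3 -m inch '[[[-0.1,-0.05,0.03],1,1],[[-0.5,-0.45,0.2],1,1],[[-0.5,-0.45,0.2],1,1],[[-0.5,-0.45,0.2],1,1],[[-0.5,-0.45,0.2],1,1],[[-0.5,-0.45,0.2],1,1],[[-0.5,-0.45,0.2],1,1],[[-0.5,-0.45,0.2],1,1],[[-0.5,-0.45,0.2],1,1],[[-0.5,-0.45,0.2],1,1],[[-0.5,-0.45,0.2],1,1],[[-0.5,-0.45,0.2],1,1],[[-0.48,-0.7,0.24],1,1]]'|grep -E "pos|rot"
python3 -c "
from h import *
rep([.55,.2,.4],L2W(80,95,260))"
```

```text
ee_pos: [0.3658, 0.4307, 0.4211]
eef_rot: [3.034, 0.293, 2.941]
t 22.2833 q [ 0.86  0.17  0.22  1.38 -0.2   1.02] pos [0.3658 0.4307 0.4211] L [-129.7  454.1  421.1] tilt 17.9 axes x [-0.94  0.19 -0.29] y [0.17 0.98 0.1 ] z [ 0.3   0.05 -0.95] F [ 1.9  0.4 -0.5] w -0.0001
  to [0.55 0.2  0.4 ] rows [-0.2633 -0.2469  0.0811]
  to [0.605 0.09  0.26 ] rows [-0.3031 -0.3876  0.2619]
```

```bash

python3 -m inch '[[[-0.29,-0.32,0.15],1,1],[[-0.29,-0.32,0.15],1,1],[[-0.29,-0.32,0.15],1,1],[[-0.29,-0.32,0.15],1,1],[[-0.29,-0.32,0.15],1,1],[[-0.29,-0.32,0.15],1,0.3],[[-0.29,-0.32,0.15],1,0.3],[[-0.29,-0.32,0.15],1,0.3],[[-0.29,-0.32,0.15],1,0.3]]'|grep -E "pos"
python3 -m inch '[[[0,0,0],0.16,0.3],[[0,0,0],0.32,0.3],[[0,0,0],0.48,0.3],[[0,0,0],0.64,0.3],[[0,0,0],0.72,0.3],[[0,0,0],0.72,0.3]]'|grep -E "pos"
python3 - <<'E'
from h import *
rep(L2W(80,100,260),L2W(75,100,135),L2W(96,100,68))
s=bot.read_state();p,d=bot.snapshot("wrist");cv2.imwrite("pics/w3.png",p[:,:,::-1])
C=cam("wrist",s)
for X in((92.7,118,77.7),(92.7,50,77.7),(92.7,95,77.7)):print(proj(C,L2W(*X)))
E
```

```text
ee_pos: [0.5743, 0.1366, 0.3491]
ee_pos: [0.5732, 0.1394, 0.3497]
t 23.5333 q [ 0.13  0.12 -0.03  1.11  0.01  1.66] pos [0.5732 0.1394 0.3497] L [ 52.6 146.4 349.7] tilt 17.9 axes x [-0.04  1.    0.04] y [0.95 0.03 0.31] z [ 0.3   0.05 -0.95] F [-1.1  0.9 -0.5] w 0.0598
  to [0.604 0.095 0.26 ] rows [-0.0604  0.0014  0.116 ]
  to [0.599 0.095 0.135] rows [-0.0663 -0.0523  0.2628]
  to [0.62  0.097 0.068] rows [-0.0681 -0.0529  0.3505]
[280.92108873 224.94673485]
[285.22160306 276.11304716]
[282.41846257 242.76206843]
```

View pics/w3.png

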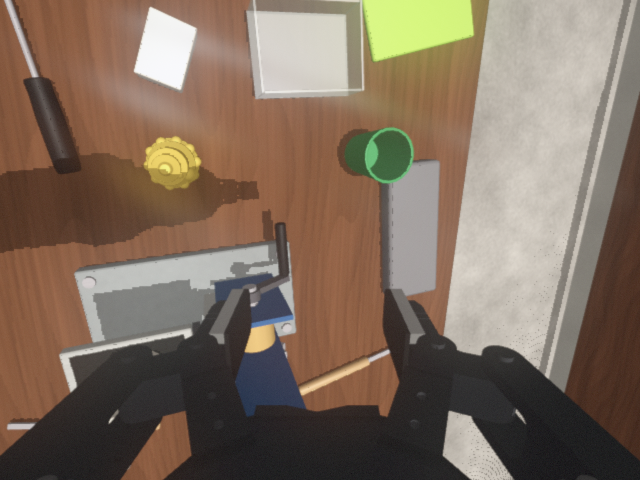

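The sleeve runs from (281,225) to (286,274), as predicted. I'll descend and pinch it.

```bash

python3 -m inch '[[[-0.068,-0.053,0.05],0,0.3],[[-0.068,-0.053,0.1],0,0.3],[[-0.068,-0.053,0.15],0,0.3],[[-0.068,-0.053,0.2],0,0.3],[[-0.068,-0.053,0.25],0,0.3],[[-0.068,-0.053,0.29],0,0.3],[[-0.068,-0.053,0.32],0,0.3],[[-0.068,-0.053,0.345],0,0.3],[[-0.068,-0.053,0.35],0,0.3],[[-0.068,-0.053,0.35],0,0.3],[[-0.068,-0.053,0.35],0,1],[[-0.068,-0.053,0.35],0,1],[[-0.068,-0.053,0.35],0,1],[[-0.068,-0.053,0.35],0,1]]'
python3 - <<'E'
from h import *
rep()
T=bot.snapshot("scene")[0];C=cam("scene")
E
```

```text
t: 24.75
ee_pos: [0.6192, 0.0966, 0.0685]
eef_rot: [2.832, -0.035, 1.612]
ft_force: [0.2, -0.8, 6.6]
gripper_width: 0.0123
grip_force: 60.7
t 24.75 q [ 0.04  0.36 -0.47  0.42  0.03  1.58] pos [0.6192 0.0966 0.0685] L [ 94.8 100.   68.5] tilt 17.8 axes x [-0.04  1.    0.03] y [0.95 0.03 0.3 ] z [ 0.3   0.05 -0.95] F [ 0.2 -0.8  6.6] w 0.0123
```

```bash

python3 - <<'E'
from h import *
from scipy.optimize import least_squares
p=cv2.imread("pics/w2.png")[:,:,::-1]
st=dict(ee_pos=np.array([.5256,-.0845,.1893]),eef_rot=np.array([-3.059,.727,-1.501]))
obs=[(cam("top"),(275.2,269)),(cam("scene"),(347.2,216.4)),(cam("wrist",st),(540,158))]
X=least_squares(lambda X:np.concatenate([proj(C,X)-uv for C,uv in obs]),[.4,-.08,.08]);print("collar",X.x,W2L(X.x),X.fun.round(1))
for C,uv in obs[1:]:
    r=least_squares(lambda z:proj(C,L2W(-135,-62,z[0]))-np.array(uv),[85]);print(r.x,r.fun.round(1))
s=bot.read_state();M=R.from_euler("xyz",s["eef_rot"]).as_matrix();e=np.array([np.cos(th),np.sin(th),0])
a0=-.52
for k in range(1,21):
    a=a0+.075*k;d=.055*((np.cos(a)-np.cos(a0))*e+(np.sin(a)-np.sin(a0))*np.array([0,0,1.]))
    print((M.T@d/.8).round(3).tolist(),end=" ")
E
```

```text
collar [ 0.39916971 -0.08387483  0.08736975] [-139.51493115  -61.52108042   87.36975   ] [-0.1 -0.1 -0.7 -0.9 -0.2 -0.1]
[89.45296246] [0.1 0. ]
[89.77958655] [-6.8  2.4]
[0.0, 0.004, -0.004] [0.001, 0.007, -0.007] [0.001, 0.01, -0.012] [0.001, 0.013, -0.016] [0.001, 0.015, -0.02] [0.001, 0.017, -0.025] [0.002, 0.019, -0.03] [0.002, 0.021, -0.035] [0.002, 0.022, -0.04] [0.002, 0.022, -0.045] [0.002, 0.022, -0.05] [0.002, 0.022, -0.055] [0.002, 0.022, -0.061] [0.002, 0.021, -0.066] [0.002, 0.019, -0.071] [0.002, 0.018, -0.076] [0.002, 0.016, -0.08] [0.002, 0.013, -0.085] [0.002, 0.011, -0.089] [0.002, 0.008, -0.093]
```

```bash

python3 -m inch '[[[0,0.004,-0.004],0,1],[[0.001,0.007,-0.007],0,1],[[0.001,0.01,-0.012],0,1],[[0.001,0.013,-0.016],0,1],[[0.001,0.015,-0.02],0,1],[[0.001,0.017,-0.025],0,1],[[0.002,0.019,-0.03],0,1],[[0.002,0.021,-0.035],0,1],[[0.002,0.022,-0.04],0,1],[[0.002,0.022,-0.045],0,1],[[0.002,0.022,-0.05],0,1],[[0.002,0.022,-0.055],0,1],[[0.002,0.022,-0.061],0,1],[[0.002,0.021,-0.066],0,1],[[0.002,0.019,-0.071],0,1],[[0.002,0.018,-0.076],0,1],[[0.002,0.016,-0.08],0,1],[[0.002,0.013,-0.085],0,1],[[0.002,0.011,-0.089],0,1],[[0.002,0.008,-0.093],0,1]]'
python3 - <<'E'
from h import *
rep()
s=bot.read_state();M=R.from_euler("xyz",s["eef_rot"]).as_matrix();g=W2L(s["ee_pos"]-.011*M[:,2]);print("grasp L",g,"ang q",np.arctan2(g[2]-105,g[0]-45)+.52,np.hypot(g[2]-105,g[0]-45))
p,d=bot.snapshot("scene");cv2.imwrite("pics/s2.png",cv2.resize(p[150:330,320:560],(800,600),interpolation=3)[:,:,::-1]);np.savez("pics/s2.npz",p=p,d=d)
e=np.array([np.cos(th),np.sin(th),0]);a0=-.52+1.5
for k in range(1,13):
    a=a0+.06*k;d=.055*((np.cos(a)-np.cos(a0))*e+(np.sin(a)-np.sin(a0))*np.array([0,0,1.]))
    print((M.T@d/.8).round(3).tolist(),end=" ")
E
```

```text
t: 26.47
ee_pos: [0.603, 0.0951, 0.1405]
eef_rot: [2.832, -0.035, 1.611]
ft_force: [-2.4, 2.0, -7.3]
gripper_width: 0.012
grip_force: 58.2
t 26.4667 q [ 0.03  0.26 -0.41  0.59  0.04  1.58] pos [0.603  0.0951 0.1405] L [ 78.6  99.8 140.5] tilt 17.8 axes x [-0.04  1.    0.04] y [0.95 0.03 0.3 ] z [ 0.3   0.05 -0.95] F [-2.4  2.  -7.3] w 0.012
grasp L [ 75.23700212  99.57307966 150.97298769] ang q 1.509018505771605 55.02537500657352
[-0.0, -0.003, -0.003] [-0.0, -0.005, -0.006] [-0.0, -0.009, -0.009] [-0.0, -0.012, -0.012] [-0.0, -0.015, -0.014] [-0.001, -0.018, -0.016] [-0.001, -0.022, -0.018] [-0.001, -0.026, -0.02] [-0.001, -0.03, -0.022] [-0.001, -0.033, -0.023] [-0.001, -0.037, -0.024] [-0.002, -0.041, -0.025]
```

View pics/s2.png

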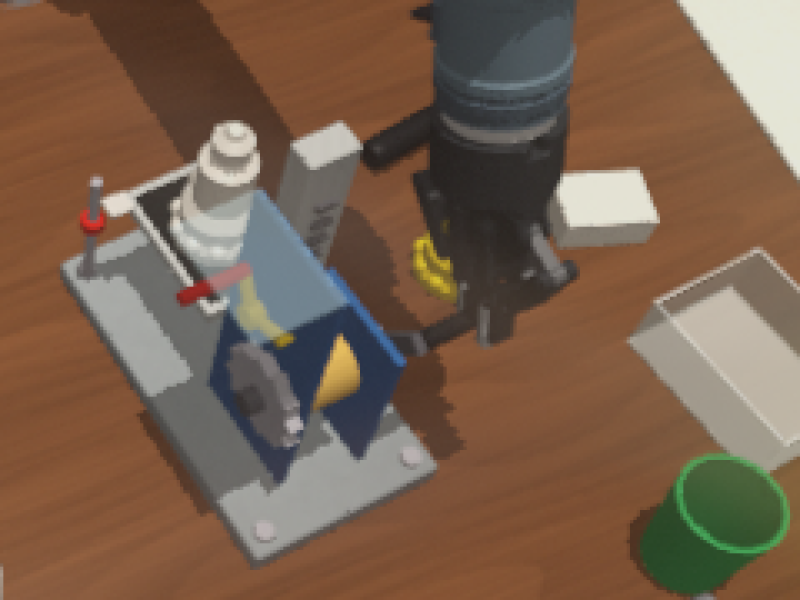

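The crop shows the pawl off, with the red peg leaning toward the post, and the platform partly lowered. The collar is at crop (93,220), full-image (348,216). I'll check collar and platform heights from the depth.

```bash

python3 - <<'E'
from h import *
def cloud(n,d):
    K,Rc,p=cam(n);v,u=np.mgrid[0:480,0:640];return np.stack([(u-K[0,2])/K[0,0]*d,(v-K[1,2])/K[1,1]*d,d],-1)@Rc.T+p
for f,n,bx in(("scene0","scene",(340,208,356,226)),("s2","scene",(340,208,356,226)),("top0","top",(268,262,284,276))):
    a=np.load(f"pics/{f}.npz");X=cloud(n,a["d"]);h=cv2.cvtColor(a["p"],cv2.COLOR_RGB2HSV)
    m=np.zeros((480,640),bool);m[bx[1]:bx[3],bx[0]:bx[2]]=1
    r=m&(h[...,1]>130)&((h[...,0]<8)|(h[...,0]>172))&(h[...,2]>80)
    Q=np.array([W2L(x) for x in X[r]]);print(f,"collar",len(Q),np.median(Q,0).round(1),np.percentile(Q[:,2],[5,25,75,95]).round(1), "col px",np.argwhere(r)[:,::-1].mean(0))
    Q=np.array([W2L(x) for x in X[150:330,200:480].reshape(-1,3)]) 
    k=(abs(Q[:,0]+77)<54)&(abs(Q[:,1])<37)&(np.hypot(Q[:,0]+77,Q[:,1])>38)&(Q[:,2]>60)&(Q[:,2]<165);print(" plat",k.sum(),np.percentile(Q[k][:,2],[10,25,50,75,90]).round(1))
    k=(abs(Q[:,0]-25)<120)&(abs(Q[:,1])<74)&(Q[:,2]>10)&(Q[:,2]<30);print(" base z",np.median(Q[k][:,2]).round(1))
    k=(abs(Q[:,0])<8)&(abs(Q[:,1])<14)&(Q[:,2]>275)&(Q[:,2]<305);print(" mast",k.sum(),np.median(Q[k][:,2]).round(1) if k.any() else 0)
E
```

```text
scene0 collar 48 [-133.   -62.6   90.9] [30.9 88.8 93.  95.6] col px [347.35416667 216.45833333]
 plat 160 [147.  148.4 149.4 150.3 151.4]
 base z 18.9
 mast 105 289.0
s2 collar 46 [-133.7  -62.9   90.6] [20.6 88.3 92.3 94.7] col px [347.2826087  216.43478261]
 plat 190 [105.7 106.6 107.9 108.9 109.6]
 base z 18.8
 mast 98 288.8
top0 collar 15 [-140.3  -64.3   92.2] [87.9 90.  94.4 95.8] col px [275.33333333 268.86666667]
 plat 529 [146.1 148.  150.2 151.8 153.5]
 base z 19.8
 mast 78 290.1
```

```bash

python3 -m inch '[[[0,-0.003,-0.003],0,1],[[0,-0.005,-0.006],0,1],[[0,-0.009,-0.009],0,1],[[0,-0.012,-0.012],0,1],[[0,-0.015,-0.014],0,1],[[-0.001,-0.018,-0.016],0,1],[[-0.001,-0.022,-0.018],0,1],[[-0.001,-0.026,-0.02],0,1],[[-0.001,-0.03,-0.022],0,1],[[-0.001,-0.033,-0.023],0,1],[[-0.001,-0.036,-0.024],0,1],[[-0.001,-0.036,-0.024],0,1],[[-0.001,-0.036,-0.024],0,1]]'
cat >> h.py <<'E'
def cloud(n,d):
    K,Rc,p=cam(n);v,u=np.mgrid[0:480,0:640];return np.stack([(u-K[0,2])/K[0,0]*d,(v-K[1,2])/K[1,1]*d,d],-1)@Rc.T+p
def heights():
    p,d=bot.snapshot("scene");X=cloud("scene",d)[150:330,320:480].reshape(-1,3);Q=np.array([W2L(x) for x in X])
    k=(abs(Q[:,0]+77)<54)&(abs(Q[:,1])<37)&(np.hypot(Q[:,0]+77,Q[:,1])>38)&(Q[:,2]>60)&(Q[:,2]<165);print(" plat z",np.percentile(Q[k][:,2],[25,50,75]).round(1),"(scene depth reads ~1 low; collar seen 86..95)")
    return p,d
E
python3 - <<'E'
from h import *
s=bot.read_state();M=R.from_euler("xyz",s["eef_rot"]).as_matrix();g=W2L(s["ee_pos"]-.011*M[:,2]);print("grasp L",g,"q",np.arctan2(g[2]-105,g[0]-45)+.52,np.hypot(g[2]-105,g[0]-45))
heights()
E
```

```text
t: 27.6
ee_pos: [0.5701, 0.0924, 0.1503]
eef_rot: [2.832, -0.035, 1.611]
ft_force: [-0.7, 4.3, 0.0]
gripper_width: 0.0121
grip_force: 59.3
grasp L [ 42.17777063  99.66948664 160.77409149] q 2.141354287394656 55.84544977549339
 plat z [89.  89.9 90.9] (scene depth reads ~1 low; collar seen 86..95)
```

Platform depth reads 89.9, against a collar centre of about 90. I'll release the sleeve and back off.

```bash

python3 -m inch '[[[-0.001,0,0],0,0.4],[[-0.001,0,0],0,0.4],[[-0.001,0,0],0,0.4],[[-0.001,0,-0.03],0,0.4],[[0,0,-0.08],0,0.4],[[0,0,-0.13],0,0.4],[[0,0,-0.18],0,0.4],[[0,0,-0.23],0,0.4],[[0,0,-0.28],0,0.6],[[0,0,-0.3],0,0.6]]'
python3 - <<'E'
from h import *
rep([.4,.5,.42],[.2,.65,.42],[-.15,.8,.42])
heights()
E
```

```text
t: 28.48
ee_pos: [0.498, 0.0808, 0.3849]
eef_rot: [2.824, -0.034, 1.61]
ft_force: [1.5, -0.6, 0.0]
gripper_width: 0.0339
grip_force: 0.0
t 28.4833 q [ 0.01 -0.05 -0.12  1.19  0.04  1.55] pos [0.498  0.0808 0.3849] L [-27.3  94.3 384.9] tilt 18.3 axes x [-0.04  1.    0.03] y [0.95 0.03 0.31] z [ 0.31  0.04 -0.95] F [ 1.5 -0.6  0. ] w 0.0339
  to [0.4  0.5  0.42] rows [ 0.5295 -0.0887 -0.0565]
  to [0.2  0.65 0.42] rows [ 0.7265 -0.3211 -0.126 ]
  to [-0.15  0.8   0.42] rows [ 0.9308 -0.7316 -0.2538]
 plat z [88.7 89.8 91. ] (scene depth reads ~1 low; collar seen 86..95)
```

```bash

python3 -m inch '[[[0.5,-0.08,-0.05],0,0.6],[[0.5,-0.08,-0.05],0,0.6],[[0.5,-0.08,-0.05],0,0.6],[[0.5,-0.08,-0.05],0,0.6],[[0.5,-0.08,-0.05],0,0.6],[[0.5,-0.08,-0.05],0,0.6],[[0.5,-0.08,-0.05],0,0.6],[[0.73,-0.32,-0.13],0,0.6],[[0.73,-0.32,-0.13],0,0.6],[[0.73,-0.32,-0.13],0,0.6],[[0.73,-0.32,-0.13],0,0.6],[[0.73,-0.32,-0.13],0,0.6],[[0.73,-0.32,-0.13],0,0.6],[[0.93,-0.73,-0.25],0,0.6],[[0.93,-0.73,-0.25],0,0.6],[[0.93,-0.73,-0.25],0,0.6],[[0.93,-0.73,-0.25],0,0.6],[[0.93,-0.73,-0.25],0,0.6],[[0.93,-0.73,-0.25],0,0.6],[[0.93,-0.73,-0.25],0,0.6]]'|grep pos
python3 - <<'E'
from h import *
rep([-.15,.8,.42]);fr((-.2,.98,0),(0,0,1))
E
```

```text
ee_pos: [0.0259, 0.6953, 0.4099]
t 30.2 q [ 1.58  0.79  1.22  1.95 -0.31  3.1 ] pos [0.0259 0.6953 0.4099] L [-446.3  746.1  409.9] tilt 18.0 axes x [-0.04  1.    0.04] y [0.95 0.03 0.31] z [ 0.3   0.05 -0.95] F [-10.8  50.5  71.4] w 0.0345
  to [-0.15  0.8   0.42] rows [ 0.1403 -0.2018 -0.0722]
  dir (-0.2, 0.98, 0) -> [ 0.99 -0.16 -0.01]
  dir (0, 0, 1) -> [ 0.04  0.31 -0.95]
```

```bash

python3 - <<'E'
from h import *
p,d=bot.snapshot("scene");cv2.imwrite("pics/s3.png",p[:,:,::-1]);rep()
E
```

```text
t 30.25 q [ 1.58  0.8   1.21  1.95 -0.3   3.1 ] pos [0.0178 0.6916 0.3966] L [-454.7  743.1  396.6] tilt 17.4 axes x [-0.05  1.    0.01] y [0.95 0.04 0.3 ] z [ 0.3   0.03 -0.95] F [-5.8 28.1 -6.8] w 0.0342
```

View pics/s3.png

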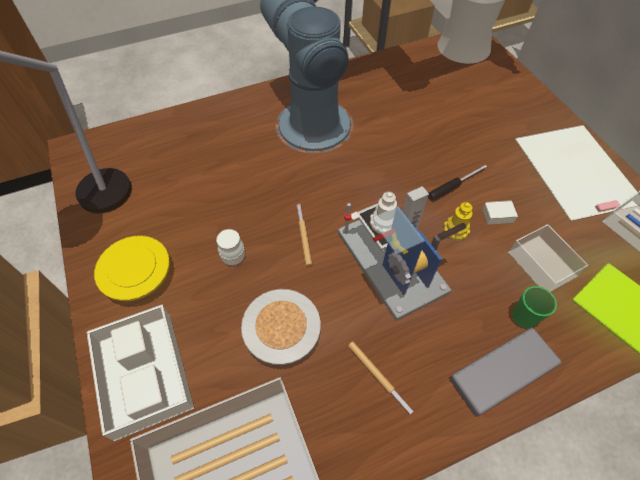

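The arm swung clear with nothing in contact and the lift is unchanged. The force spike came from stopping hard at the joint limit, so I'll move gently near the limits.

```bash

python3 -m inch '[[[0,0,0],-0.1,0.6],[[0,0,0],-0.25,0.6],[[0,0,0],-0.4,0.6],[[0,0,0],-0.55,0.6],[[0,0,0],-0.7,0.6],[[0,0,0],-0.85,0.6],[[0,0,0],-1,0.6],[[0,0,0],-1,0.6]]'
python3 - <<'E'
from h import *
rep([-.05,.72,.42]);fr((-.2,.98,0),(0,0,1))
E
```

```text
t: 30.92
ee_pos: [0.0271, 0.695, 0.4101]
eef_rot: [2.89, 0.188, 2.369]
ft_force: [0.1, 0.1, -0.1]
gripper_width: 0.0339
grip_force: 0.0
t 30.9167 q [ 1.57  0.79  1.22  1.95 -0.31  2.31] pos [0.0271 0.695  0.4101] L [-445.1  745.8  410.1] tilt 17.9 axes x [-0.7   0.69 -0.19] y [0.64 0.73 0.25] z [ 0.3   0.05 -0.95] F [ 0.1  0.1 -0.1] w 0.0339
  to [-0.05  0.72  0.42] rows [ 0.0869 -0.0362 -0.0393]
  dir (-0.2, 0.98, 0) -> [ 0.81  0.58 -0.01]
  dir (0, 0, 1) -> [-0.19  0.25 -0.95]
```

```bash

python3 -m inch '[[[0.02,0.015,0],0,0.6]]'|grep -E "rot"
python3 -m inch '[[[0.75,0.65,-0.25],0,0.6]]'|grep -E "rot"
python3 -m inch '[[[0.75,0.65,-0.25],0,0.6]]'|grep -E "rot"
python3 -m inch '[[[0.75,0.65,-0.25],0,0.6]]'|grep -E "rot"
python3 -m inch '[[[0.75,0.65,-0.25],0,0.6]]'|grep -E "rot"
python3 -m inch '[[[0.75,0.65,-0.25],0,0.6]]'|grep -E "rot"
python3 -m inch '[[[0.75,0.65,-0.25],0,0.6]]'|grep -E "rot|force"
python3 - <<'E'
from h import *
rep();fr((-.2,.98,0),(0,0,1))
E
```

```text
eef_rot: [2.878, 0.178, 2.366]
eef_rot: [2.859, 0.161, 2.371]
eef_rot: [2.838, 0.143, 2.377]
eef_rot: [2.817, 0.125, 2.383]
eef_rot: [2.795, 0.107, 2.39]
eef_rot: [2.773, 0.088, 2.397]
eef_rot: [2.75, 0.069, 2.405]
ft_force: [0.3, 0.5, -0.3]
grip_force: 0.0
t 31.5 q [ 1.61  0.85  1.22  1.7  -0.32  2.3 ] pos [-0.0029  0.8087  0.3798] L [-465.5  861.6  379.8] tilt 22.8 axes x [-0.74  0.67 -0.07] y [0.6  0.7  0.38] z [ 0.3   0.24 -0.92] F [ 0.3  0.5 -0.3] w 0.0338
  dir (-0.2, 0.98, 0) -> [0.8  0.57 0.17]
  dir (0, 0, 1) -> [-0.07  0.38 -0.92]
```

```bash

python3 -m inch '[[[0.8,0.65,0],0,0.6]]'|grep -E "rot"
python3 -m inch '[[[0.8,0.65,0],0,0.6]]'|grep -E "rot"
python3 -m inch '[[[0.8,0.65,0],0,0.6]]'|grep -E "rot"
python3 -m inch '[[[0.8,0.65,0],0,0.6]]'|grep -E "rot"
python3 -m inch '[[[0.8,0.65,0],0,0.6]]'|grep -E "rot"
python3 -m inch '[[[0.8,0.65,0],0,0.6]]'|grep -E "rot"
python3 -m inch '[[[0.8,0.65,0],0,0.6]]'|grep -E "rot"
python3 -m inch '[[[0.8,0.65,0],0,0.6]]'|grep -E "rot"
python3 -m inch '[[[0.8,0.65,0],0,0.6]]'|grep -E "rot"
python3 -m inch '[[[0.8,0.65,0],0,0.6]]'|grep -E "rot"
python3 -m inch '[[[0.8,0.65,0],0,0.6]]'|grep -E "rot"
python3 -m inch '[[[0.8,0.65,0],0,0.6]]'|grep -E "rot|force"
python3 - <<'E'
from h import *
rep([.35,.5,.45],L2W(-20,-190,420));fr((-.2,.98,0),(0,0,1))
E
```

```text
eef_rot: [2.726, 0.049, 2.413]
eef_rot: [2.705, 0.032, 2.421]
eef_rot: [2.684, 0.014, 2.43]
eef_rot: [2.661, -0.004, 2.439]
eef_rot: [2.638, -0.022, 2.449]
eef_rot: [2.614, -0.041, 2.459]
eef_rot: [2.59, -0.059, 2.47]
eef_rot: [2.565, -0.078, 2.482]
eef_rot: [2.54, -0.096, 2.494]
eef_rot: [2.514, -0.114, 2.507]
eef_rot: [2.488, -0.132, 2.521]
eef_rot: [2.462, -0.149, 2.534]
ft_force: [-0.8, 1.0, -0.3]
grip_force: 0.0
t 32.5 q [ 1.67  0.95  1.22  1.21 -0.33  2.23] pos [-0.0697  1.0022  0.374 ] L [-515.9 1059.9  374. ] tilt 39.7 axes x [-0.81  0.56  0.15] y [0.52 0.59 0.62] z [ 0.26  0.58 -0.77] F [-0.8  1.  -0.3] w 0.0344
  to [0.35 0.5  0.45] rows [-0.7662 -0.0354 -0.3001]
  to [ 0.529 -0.202  0.42 ] rows [-1.4486 -0.4561 -0.7227]
  dir (-0.2, 0.98, 0) -> [0.72 0.47 0.52]
  dir (0, 0, 1) -> [ 0.15  0.62 -0.77]
```

```bash

python3 -m inch '[[[0.8,0.65,0],0,0.6]]'|grep -E "rot"
python3 -m inch '[[[0.8,0.65,0],0,0.6]]'|grep -E "rot"
python3 -m inch '[[[-0.3,-0.03,-0.12],0,0.6],[[-0.8,-0.05,-0.31],0.1,0.6],[[-0.8,-0.05,-0.31],0.2,0.6],[[-0.8,-0.05,-0.31],0.3,0.6],[[-0.8,-0.05,-0.31],0.4,0.6],[[-0.8,-0.05,-0.31],0.5,0.6],[[-0.8,-0.05,-0.31],0.6,0.6],[[-0.8,-0.05,-0.31],0.7,0.6],[[-0.8,-0.05,-0.31],0.8,0.6],[[-0.8,-0.05,-0.31],0.9,0.6],[[-0.8,-0.05,-0.31],1,0.6],[[-0.8,-0.05,-0.31],1,0.6],[[-0.8,-0.05,-0.31],1,0.6],[[-0.8,-0.05,-0.31],1,0.6],[[-0.8,-0.05,-0.31],1,0.6],[[-0.8,-0.05,-0.31],1,0.6],[[-0.8,-0.05,-0.31],1,0.6]]'
python3 - <<'E'
from h import *
rep([.5,.1,.47],L2W(-20,-190,400),L2W(-20,-180,320));fr((-.2,.98,0),(0,0,1))
E
```

```text
eef_rot: [2.436, -0.166, 2.549]
eef_rot: [2.409, -0.183, 2.563]
t: 34.08
ee_pos: [0.3445, 0.5194, 0.4296]
eef_rot: [2.71, -0.636, 1.852]
ft_force: [0.2, -0.2, 0.0]
gripper_width: 0.0338
grip_force: 0.0
t 34.0833 q [ 0.73 -0.12 -0.3   0.69  0.31  2.28] pos [0.3445 0.5194 0.4296] L [-143.5  544.3  429.6] tilt 43.0 axes x [-0.22  0.77  0.59] y [0.94 0.01 0.34] z [ 0.25  0.63 -0.73] F [ 0.2 -0.2  0. ] w 0.0338
  to [0.5  0.1  0.47] rows [-0.4187  0.1931 -0.3203]
  to [ 0.529 -0.202  0.4  ] rows [-0.7705  0.1928 -0.4865]
  to [ 0.528 -0.192  0.32 ] rows [-0.82    0.1583 -0.4058]
  dir (-0.2, 0.98, 0) -> [ 0.8  -0.18  0.57]
  dir (0, 0, 1) -> [ 0.59  0.34 -0.73]
```

```bash

python3 -m inch '[[[-0.42,0.19,-0.32],0,0.6],[[-0.42,0.19,-0.32],0,0.6],[[-0.42,0.19,-0.32],0,0.6],[[-0.42,0.19,-0.32],0,0.6],[[-0.42,0.19,-0.32],0,0.6],[[-0.42,0.19,-0.32],0,0.6],[[-0.42,0.19,-0.32],0,0.6],[[-0.42,0.19,-0.32],0,0.6],[[-0.42,0.19,-0.32],0,0.6],[[-0.42,0.19,-0.32],0,0.6],[[-0.77,0.19,-0.48],0,0.6],[[-0.77,0.19,-0.48],0,0.6],[[-0.77,0.19,-0.48],0,0.6],[[-0.77,0.19,-0.48],0,0.6],[[-0.77,0.19,-0.48],0,0.6],[[-0.77,0.19,-0.48],0,0.6],[[-0.77,0.19,-0.48],0,0.6]]'|grep -E "pos|rot|force"
python3 - <<'E'
from h import *
rep(L2W(-30,-180,340),L2W(-33,-139,270),L2W(0,-72,190))
E
```

```text
ee_pos: [0.5233, -0.1543, 0.4049]
eef_rot: [2.711, -0.635, 1.851]
ft_force: [2.1, 0.1, 0.0]
grip_force: 0.0
t 35.5 q [-0.77  0.46  0.4   1.86  0.68  0.54] pos [ 0.5233 -0.1543  0.4049] L [ -21.7 -142.1  404.9] tilt 43.0 axes x [-0.22  0.77  0.59] y [0.94 0.01 0.34] z [ 0.25  0.63 -0.73] F [2.1 0.1 0. ] w 0.0341
  to [ 0.518 -0.193  0.34 ] rows [-0.0839 -0.0338  0.0273]
  to [ 0.512 -0.152  0.27 ] rows [-0.0947 -0.0701  0.1214]
  to [ 0.539 -0.083  0.19 ] rows [-0.0944 -0.0704  0.2582]
```

```bash

python3 -m inch '[[[-0.05,-0.03,0.04],0,0.6],[[-0.09,-0.05,0.08],0,0.6],[[-0.095,-0.07,0.1],0,0.6],[[-0.095,-0.07,0.12],0,0.6],[[-0.095,-0.07,0.12],0,0.6],[[-0.095,-0.07,0.12],0,0.6]]'|grep -E "pos|rot|force"
python3 - <<'E'
from h import *
rep(L2W(0,-72,190))
s=bot.read_state();p,d=bot.snapshot("wrist");cv2.imwrite("pics/w4.png",p[:,:,::-1])
C=cam("wrist",s)
for X in((0,-39,189),(0,-85,189),(0,-62,189),(32,-62,189)):print(proj(C,L2W(*X)))
h=cv2.cvtColor(p,cv2.COLOR_RGB2HSV);m=cv2.inRange(h,(0,130,60),(8,255,255))|cv2.inRange(h,(172,130,60),(180,255,255))
k,_,st,c=cv2.connectedComponentsWithStats(m);print([(c[i].round(),st[i].tolist()) for i in range(1,k) if st[i][4]>30])
E
```

```text
ee_pos: [0.5115, -0.1501, 0.2717]
eef_rot: [2.711, -0.637, 1.853]
ft_force: [-0.1, -0.4, -0.1]
grip_force: 0.0
t 36.0 q [-0.78  0.45  0.04  1.52  0.68  0.53] pos [ 0.5115 -0.1501  0.2717] L [ -33.1 -136.9  271.7] tilt 43.0 axes x [-0.22  0.77  0.59] y [0.94 0.01 0.34] z [ 0.25  0.63 -0.73] F [-0.1 -0.4 -0.1] w 0.0344
  to [ 0.539 -0.083  0.19 ] rows [-0.0033 -0.0007  0.1368]
[312.33303011 201.33540065]
[316.03695062 257.29263478]
[314.12847451 228.46020055]
[352.04341905 231.17630689]
[(array([312., 224.]), [306, 193, 14, 62, 687]), (array([131., 258.]), [120, 247, 23, 19, 211])]
```

View pics/w4.png

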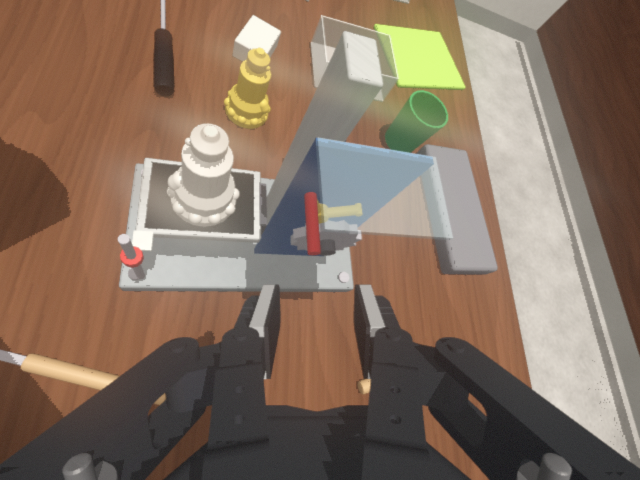

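The peg is at columns 306–320, rows 193–255, centred between the fingers and matching the off prediction. I'll go in along tool z under the guard edge.

```bash

python3 -m inch '[[[-0.003,-0.001,0.02],0,0.6],[[-0.003,-0.001,0.045],0,0.6],[[-0.003,-0.001,0.07],0,0.6],[[-0.003,-0.001,0.095],0,0.6],[[-0.003,-0.001,0.115],0,0.6],[[-0.003,-0.001,0.13],0,0.6],[[-0.003,-0.001,0.134],0,0.6],[[-0.003,-0.001,0.134],0,0.6]]'|grep -E "pos|rot|force"
python3 - <<'E'
from h import *
rep(L2W(0,-72,191),L2W(20,-72,192),L2W(45,-72,189))
E
```

```text
ee_pos: [0.5396, -0.0848, 0.1934]
eef_rot: [2.707, -0.632, 1.856]
ft_force: [0.3, 0.2, -0.3]
grip_force: 0.0
t 36.7167 q [-0.66  0.44 -0.17  1.21  0.72  0.68] pos [ 0.5396 -0.0848  0.1934] L [  0.3 -74.1 193.4] tilt 43.0 axes x [-0.23  0.77  0.59] y [0.94 0.02 0.34] z [ 0.25  0.63 -0.73] F [ 0.3  0.2 -0.3] w 0.0339
  to [ 0.539 -0.083  0.191] rows [ 0.0004 -0.0016  0.0037]
  to [ 0.559 -0.081  0.192] rows [-0.0029  0.0223  0.0104]
  to [ 0.584 -0.079  0.189] rows [-0.0102  0.0504  0.0227]
```

```bash

python3 -m inch '[[[-0.002,0.008,0.004],0,0.6],[[-0.003,0.016,0.008],0,0.6],[[-0.004,0.024,0.011],0,0.6],[[-0.006,0.032,0.014],0,0.6],[[-0.008,0.04,0.018],0,0.6],[[-0.009,0.045,0.02],0,0.6],[[-0.009,0.045,0.02],0,0.6]]'|grep -E "pos|rot|force"
python3 - <<'E'
from h import *
rep(L2W(30,-72,190))
s=bot.read_state();p,d=bot.snapshot("wrist");cv2.imwrite("pics/w5.png",p[:,:,::-1])
C=cam("wrist",s)
for a in(-30,0,15,25,30,36):print(a,proj(C,L2W(16+32*np.sin(np.radians(a)),-62,161+32*np.cos(np.radians(a)))))
h=cv2.cvtColor(p,cv2.COLOR_RGB2HSV);m=cv2.inRange(h,(0,130,60),(8,255,255))|cv2.inRange(h,(172,130,60),(180,255,255))
k,_,st,c=cv2.connectedComponentsWithStats(m);print([(c[i].round(),st[i].tolist()) for i in range(1,k) if st[i][4]>30])
heights()
E
```

```text
ee_pos: [0.5792, -0.0792, 0.1884]
eef_rot: [2.708, -0.634, 1.856]
ft_force: [-1.1, 0.6, 1.3]
grip_force: 0.0
t 37.3 q [-0.61  0.5  -0.09  1.19  0.73  0.75] pos [ 0.5792 -0.0792  0.1884] L [ 40.2 -71.9 188.4] tilt 43.0 axes x [-0.23  0.77  0.59] y [0.94 0.02 0.34] z [ 0.25  0.63 -0.73] F [-1.1  0.6  1.3] w 0.0341
  to [ 0.569 -0.08   0.19 ] rows [ 0.0032 -0.0113 -0.0055]
-30 [222.97650609 288.75798353]
0 [263.45557668 287.00238864]
15 [282.0728669  287.78059303]
25 [292.59736881 288.8384559 ]
30 [297.15131848 289.50323851]
36 [301.93599908 290.40185901]
[]
 plat z [89.  89.9 91.5] (scene depth reads ~1 low; collar seen 86..95)
```

```bash

python3 -m inch '[[[0.002,-0.011,-0.006],0,0.6],[[0.003,-0.012,-0.04],0,0.6],[[0.003,-0.012,-0.08],0,0.6],[[0.003,-0.012,-0.12],0,0.6],[[0.003,-0.012,-0.15],0,0.6],[[0.003,-0.012,-0.15],0,0.6]]'|grep -E "pos|rot|force"
python3 - <<'E'
from h import *
rep()
s=bot.read_state();p,d=bot.snapshot("wrist");cv2.imwrite("pics/w5.png",p[:,:,::-1])
C=cam("wrist",s)
for a in(-30,0,15,25,30,36):print(a,proj(C,L2W(16+32*np.sin(np.radians(a)),-62,161+32*np.cos(np.radians(a)))))
h=cv2.cvtColor(p,cv2.COLOR_RGB2HSV);m=cv2.inRange(h,(0,130,60),(8,255,255))|cv2.inRange(h,(172,130,60),(180,255,255))
k,_,st,c=cv2.connectedComponentsWithStats(m);print([(c[i].round(),st[i].tolist()) for i in range(1,k) if st[i][4]>30])
E
```

```text
ee_pos: [0.538, -0.1571, 0.2778]
eef_rot: [2.706, -0.63, 1.852]
ft_force: [0.2, 0.2, -0.2]
grip_force: 0.0
t 37.9 q [-0.76  0.49  0.12  1.53  0.69  0.56] pos [ 0.538  -0.1571  0.2778] L [  -7.3 -146.1  277.8] tilt 42.9 axes x [-0.22  0.78  0.59] y [0.94 0.01 0.34] z [ 0.26  0.63 -0.73] F [ 0.2  0.2 -0.2] w 0.0344
-30 [278.05915907 217.17264286]
0 [299.75863918 216.61236063]
15 [309.49391357 217.9900175 ]
25 [314.991804   219.43663188]
30 [317.37293496 220.29366717]
36 [319.87497412 221.42207256]
[(array([318., 232.]), [312, 220, 13, 25, 267]), (array([ 99., 248.]), [86, 237, 25, 19, 240])]
```

The peg's visible part is at column 318, and the model gives 317 for a 30° lean, so the pawl is on. The 43° tool should also suit the figure, so I'll measure the figure and check reach for that grasp and for the placing.

```bash
cat >> h.py <<'E'
from scipy.optimize import fsolve
def ik(tcp,z):
    x=np.load("fk.npy");z=np.array(z)/np.linalg.norm(z);Q=np.array(tcp)-.41*z;q1=np.arctan2(Q[1],Q[0]);u=np.array([np.cos(q1),np.sin(q1),0]);l=np.array([-u[1],u[0],0])
    e=z-(z@l)*l;e/=np.linalg.norm(e);P=Q-.028*e;r=P@u;h=P[2];S=np.arctan2(-e[2],e@u)
    g=lambda q:[x[0]+x[2]*np.sin(q[0])+x[3]*np.cos(q[0])+x[4]*np.cos(q[1])+x[5]*np.sin(q[1])-r,x[1]+x[2]*np.cos(q[0])-x[3]*np.sin(q[0])-x[4]*np.sin(q[1])+x[5]*np.cos(q[1])-h]
    q,_,ok,_=fsolve(g,[.4,.4],full_output=1);return np.round([q1,q[0],q[0]-q[1],S-q[1],np.arcsin(z@l)],2),ok
E
python3 - <<'E'
from h import *
s=bot.read_state();M=R.from_euler("xyz",s["eef_rot"]).as_matrix();z=M[:,2]
print(ik(s["ee_pos"],z),s["q"].round(2))
p,d=bot.snapshot("top");X=cloud("top",d)[190:290,220:290].reshape(-1,3);Q=np.array([W2L(a) for a in X])
k=(np.hypot(Q[:,0]+77,Q[:,1])<36)
for lo,hi in((100,125),(132,165),(160,172),(185,203)):
    j=k&(Q[:,2]>lo)&(Q[:,2]<hi);print("figure slice",lo,hi,j.sum(),Q[j].mean(0).round(1),np.ptp(Q[j],0).round(1) if j.any() else 0)
print("top z",np.percentile(Q[k][:,2],99.5))
p,d=heights();X=cloud("scene",d)[150:330,340:480].reshape(-1,3);Q=np.array([W2L(a) for a in X]);k=(np.hypot(Q[:,0]+77,Q[:,1])<40)
for lo,hi in((100,125),(132,165),(185,203)):
    j=k&(Q[:,2]>lo)&(Q[:,2]<hi);print("scene slice",lo,hi,j.sum(),Q[j].mean(0).round(1),Q[j].min(0).round(),Q[j].max(0).round())
g=L2W(-77,0,155)+.011*z;print("grasp",g,ik(g,z),"pre",ik(g-.14*z,z))
for zz in (.15,.3): print("place",ik([.577+.003,-.319+.007,zz],z))
print("mid",ik([.45,-.2,.4],z))
rep(g-.14*z,g)
# turn to make tool y horizontal
a=np.arctan2(M[2,1],M[2,0]);print("turn deg to zero y.z",np.degrees(np.arctan(M[2,1]/M[2,0])))
E
```

```text
(array([-0.76,  0.48,  0.04,  1.46,  0.69]), 1) [-0.76  0.49  0.12  1.53  0.69  0.56]
figure slice 100 125 156 [-88.   -4.8 112.5] [61.8 63.3 24.2]
figure slice 132 165 45 [-91.2  -5.5 148.6] [38.3 38.3 31.4]
figure slice 160 172 66 [-85.2   0.5 167.9] [38.7 39.8 10.5]
figure slice 185 203 101 [-80.7   1.8 193.7] [30.  25.7 17.3]
top z 202.66165975813257
 plat z [89.  90.1 91.3] (scene depth reads ~1 low; collar seen 86..95)
scene slice 100 125 53 [-86.6 -22.1 109.8] [-107.  -31.  101.] [-60.  -5. 124.]
scene slice 132 165 42 [-78.4 -16.3 151.8] [-90. -19. 134.] [-65. -13. 165.]
scene slice 185 203 121 [-75.8  -0.5 192.7] [-93. -12. 185.] [-64.  16. 201.]
grasp [ 0.45913037 -0.01039339  0.14694772] (array([-0.65,  0.32, -0.58,  0.91,  0.72]), 1) pre (array([-0.84,  0.27, -0.35,  1.35,  0.66]), 1)
place (array([-0.88,  0.86,  0.4 ,  1.53,  0.64]), 1)
place (array([-0.88,  0.82,  0.7 ,  1.87,  0.64]), 1)
mid (array([-0.93,  0.4 ,  0.23,  1.85,  0.62]), 1)
t 38.05 q [-0.75  0.49  0.11  1.52  0.69  0.56] pos [ 0.5377 -0.1535  0.2738] L [  -7.3 -142.5  273.8] tilt 43.0 axes x [-0.22  0.77  0.59] y [0.94 0.02 0.34] z [ 0.25  0.63 -0.73] F [-1.1 -0.4 -1. ] w 0.0342
  to [ 0.423 -0.099  0.249] rows [ 0.0669 -0.1438  0.0296]
  to [ 0.459 -0.01   0.147] rows [ 0.0664 -0.1433  0.2046]
turn deg to zero y.z 29.923807697160175
```

```bash

python3 -m inch '[[[0,-0.03,-0.01],0.15,0.4],[[0.02,-0.06,-0.01],0.3,0.27],[[0.04,-0.09,0],0.45,0.27],[[0.055,-0.12,0.01],0.6,0.27],[[0.067,-0.14,0.02],0.667,0.27],[[0.067,-0.146,0.02],0.667,0.27],[[0.067,-0.146,0.02],0.667,0.27]]'|grep -E "pos|rot|force"
python3 - <<'E'
from h import *
s=bot.read_state();M=R.from_euler("xyz",s["eef_rot"]).as_matrix();z=M[:,2]
p,d=bot.snapshot("wrist");cv2.imwrite("pics/w6.png",p[:,:,::-1])
C=cam("wrist",s)
for X in((-79,0,200),(-79,0,168),(-79,0,145)):print(proj(C,L2W(*X)))
rep(L2W(-79,0,155)+.011*z)
E
```

```text
ee_pos: [0.4187, -0.1019, 0.254]
eef_rot: [-3.133, -0.752, 1.184]
ft_force: [-0.1, -0.2, 1.0]
grip_force: 0.0
[319.88023571 199.65455888]
[319.81716101 221.1053554 ]
[319.77957674 233.88722212]
t 38.6833 q [-0.85  0.28 -0.26  1.43  0.65  0.97] pos [ 0.42   -0.103   0.2545] L [-120.4  -82.3  254.5] tilt 43.1 axes x [0.27 0.68 0.68] y [ 0.93 -0.37 -0.  ] z [ 0.25  0.63 -0.73] F [ 0.1 -0.2 -0.1] w 0.0622
  to [ 0.457 -0.011  0.147] rows [-0.0008  0.0006  0.1832]
```

View pics/w6.png

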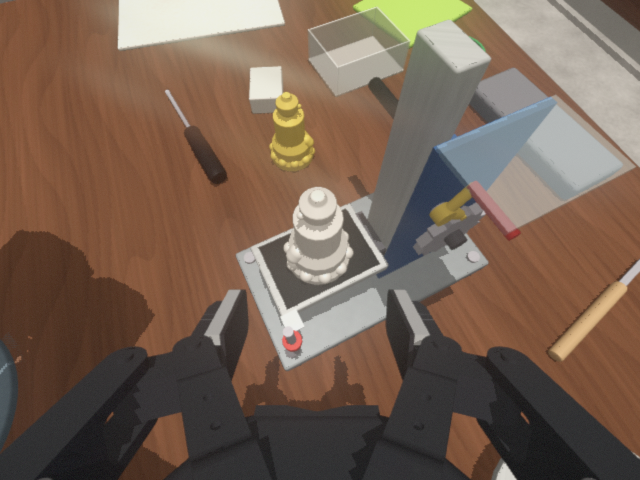

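The white figure's head is at (318,198) and its body at (318,235), centred between the fingers. The pawl is on the wheel at (450,215). The post top at (290,330) stays well below the hand. I'll go in and grip.

```bash

python3 -m inch '[[[-0.001,0,0.03],0,0.27],[[-0.001,0,0.06],0,0.27],[[-0.001,0,0.09],0,0.27],[[-0.001,0,0.12],0,0.27],[[-0.001,0,0.145],0,0.27],[[-0.001,0,0.165],0,0.27],[[-0.001,0,0.178],0,0.27],[[-0.001,0,0.182],0,0.27],[[-0.001,0,0.182],0,0.27],[[-0.001,0,0.182],0,0.27]]'
python3 -c "
from h import *
rep();s=bot.read_state();print(s['wrist_torque'])"
```

```text
t: 39.52
ee_pos: [0.4574, -0.0125, 0.1482]
eef_rot: [-3.137, -0.751, 1.186]
ft_force: [0.7, 0.5, 0.7]
gripper_width: 0.0622
grip_force: 0.0
t 39.5167 q [-0.64  0.3  -0.53  0.98  0.72  1.23] pos [ 0.4574 -0.0125  0.1482] L [-75.5   4.7 148.2] tilt 43.0 axes x [0.27 0.68 0.68] y [ 0.93 -0.37 -0.  ] z [ 0.25  0.63 -0.73] F [0.7 0.5 0.7] w 0.0622
[-0.47529446  0.20251321  0.00380062]
```

```bash

python3 -m inch '[[[0,0,0],0,0.4],[[0,0,0],0,0.45],[[0,0,0],0,0.5],[[0,0,0],0,0.55],[[0,0,0],0,0.6],[[0,0,0],0,0.7],[[0,0,0],0,0.8],[[0,0,0],0,0.8]]'
python3 -c "
from h import *
rep();fr((0,0,1));heights()"
```

```text
t: 40.18
ee_pos: [0.4569, -0.0124, 0.1485]
eef_rot: [-3.137, -0.751, 1.185]
ft_force: [-3.3, -3.5, 5.4]
gripper_width: 0.0382
grip_force: 60.2
t 40.1833 q [-0.64  0.3  -0.53  0.98  0.72  1.23] pos [ 0.4569 -0.0124  0.1485] L [-76.    4.9 148.5] tilt 43.0 axes x [0.28 0.68 0.68] y [ 0.93 -0.37 -0.  ] z [ 0.25  0.63 -0.73] F [-3.3 -3.5  5.4] w 0.0382
  dir (0, 0, 1) -> [ 0.68 -0.   -0.73]
 plat z [88.5 89.7 90.8] (scene depth reads ~1 low; collar seen 86..95)
```

```bash

python3 -m inch '[[[0.004,0,-0.004],0,0.8],[[0.011,0,-0.012],0,0.8],[[0.022,0,-0.024],0,0.8],[[0.037,0,-0.04],0,0.8],[[0.055,0,-0.06],0,0.8],[[0.075,0,-0.081],0,0.8],[[0.095,0,-0.102],0,0.8],[[0.112,0,-0.12],0,0.8],[[0.122,0,-0.131],0,0.8],[[0.126,0,-0.135],0,0.8],[[0.126,0,-0.135],0,0.8]]'
python3 - <<'E'
from h import *
s=bot.read_state();M=R.from_euler("xyz",s["eef_rot"]).as_matrix();z=M[:,2]
T=cam("top");S=cam("scene")
p,d=bot.snapshot("top");h=cv2.cvtColor(p,cv2.COLOR_RGB2HSV)
def cork(n,p,box):
    x0,y0,x1,y1=box;h=cv2.cvtColor(p,cv2.COLOR_RGB2HSV)[y0:y1,x0:x1];hsv=cv2.inRange(h,(5,60,120),(25,190,255))
    k,_,st,c=cv2.connectedComponentsWithStats(hsv);C=cam(n)
    for i in range(1,k):
        if 800<st[i][4]<2500 and st[i][0]>2: print(n,"cork",c[i]+[x0,y0],st[i],onz(C,*(c[i]+[x0,y0]),.048))
cork("top",np.load("pics/top0.npz")["p"],(320,160,410,250));cork("scene",np.load("pics/scene0.npz")["p"],(230,280,335,370))
rep()
t=np.array([.577,-.319]);off=.4569-L2W(-79,0,0)[0],-.0124-L2W(-79,0,0)[1]
print("tcp-fig off",off)
X=np.r_[t+off,0]
for zz in(.30,.15,.1065): print(zz,ik([X[0],X[1],zz],z),(M.T@(np.r_[X[:2],zz]-s["ee_pos"])/.8).round(4))
print(ik([.47,-.2,.3],z),(M.T@(np.array([.47,-.2,.3])-s["ee_pos"])/.8).round(4))
E
```

```text
t: 41.15
ee_pos: [0.4576, -0.0125, 0.2966]
eef_rot: [-3.139, -0.75, 1.187]
ft_force: [-0.0, 0.5, -3.3]
gripper_width: 0.038
grip_force: 60.6
top cork [362.82283795 207.97481108] [  24   29   39   39 1191] [ 0.57602629 -0.31860825  0.048     ]
scene cork [280.44398767 324.43473792] [  25   21   52   48 1946] [ 0.57907957 -0.3194336   0.048     ]
t 41.2 q [-0.64  0.17 -0.28  1.36  0.72  1.23] pos [ 0.4572 -0.0124  0.2956] L [-75.7   4.9 295.6] tilt 43.0 axes x [0.28 0.68 0.68] y [ 0.93 -0.37 -0.  ] z [ 0.25  0.63 -0.73] F [ 0.8 -0.5 -2.6] w 0.0386
tcp-fig off (np.float64(0.0025731725150034968), np.float64(0.005107731015484137))
0.3 (array([-0.88,  0.82,  0.72,  1.88,  0.64]), 1) [-0.2109  0.282  -0.2029]
0.15 (array([-0.88,  0.87,  0.42,  1.54,  0.64]), 1) [-0.3387  0.2824 -0.0657]
0.1065 (array([-0.88,  0.9 ,  0.37,  1.45,  0.64]), 1) [-0.3757  0.2825 -0.0259]
(array([-0.9 ,  0.45,  0.05,  1.61,  0.63]), 1) [-0.1519  0.1018 -0.1475]
```

```bash

python3 -m inch '[[[-0.008,0.003,-0.008],0,0.8],[[-0.024,0.01,-0.023],0,0.8],[[-0.045,0.018,-0.043],0,0.8],[[-0.068,0.028,-0.065],0,0.8],[[-0.091,0.038,-0.088],0,0.8],[[-0.114,0.047,-0.11],0,0.8],[[-0.135,0.056,-0.13],0,0.8],[[-0.15,0.063,-0.146],0,0.8],[[-0.163,0.075,-0.158],0,0.8],[[-0.168,0.095,-0.163],0,0.8],[[-0.174,0.12,-0.168],0,0.8],[[-0.18,0.147,-0.174],0,0.8],[[-0.186,0.174,-0.18],0,0.8],[[-0.192,0.201,-0.186],0,0.8],[[-0.198,0.228,-0.192],0,0.8],[[-0.204,0.252,-0.197],0,0.8],[[-0.208,0.27,-0.201],0,0.8],[[-0.211,0.28,-0.203],0,0.8],[[-0.211,0.282,-0.203],0,0.8],[[-0.211,0.282,-0.203],0,0.8]]'
python3 - <<'E'
from h import *
s=bot.read_state();M=R.from_euler("xyz",s["eef_rot"]).as_matrix();z=M[:,2]
p,d=bot.snapshot("wrist");cv2.imwrite("pics/w7.png",p[:,:,::-1])
X=np.array([.5775+.0026,-.319+.005,0])
rep(X+[0,0,.15],X+[0,0,.118],X+[0,0,.1065],X+[0,0,.102])
E
```

```text
t: 42.87
ee_pos: [0.579, -0.3144, 0.2961]
eef_rot: [-3.133, -0.752, 1.182]
ft_force: [-0.7, 1.0, -2.2]
gripper_width: 0.038
grip_force: 60.9
t 42.9167 q [-0.88  0.88  0.86  1.98  0.64  0.94] pos [ 0.5788 -0.314   0.2969] L [  20.2 -305.9  296.9] tilt 43.1 axes x [0.28 0.68 0.68] y [ 0.93 -0.37 -0.01] z [ 0.25  0.64 -0.73] F [-0.4  0.5 -2.2] w 0.0382
  to [ 0.58  -0.314  0.15 ] rows [-0.1249  0.0027  0.1346]
  to [ 0.58  -0.314  0.118] rows [-0.1522  0.0029  0.1638]
  to [ 0.58  -0.314  0.106] rows [-0.162   0.003   0.1743]
  to [ 0.58  -0.314  0.102] rows [-0.1659  0.003   0.1784]
```

View pics/w7.png

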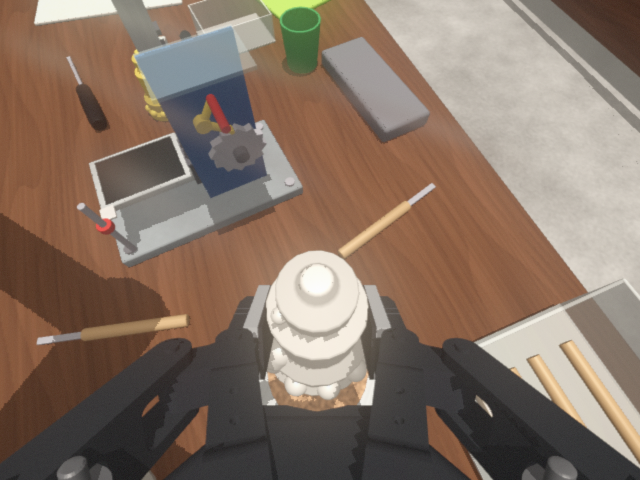

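The figure is held upright over the cork. The pawl is on the wheel at (215,120), and the platform's pointer tab is by the red collar at (105,225). I'll lower gently.

```bash

python3 -m inch '[[[-0.008,0.003,0.009],0,0.8],[[-0.025,0.003,0.027],0,0.8],[[-0.045,0.003,0.048],0,0.8],[[-0.065,0.003,0.07],0,0.8],[[-0.085,0.003,0.091],0,0.8],[[-0.103,0.003,0.111],0,0.8],[[-0.118,0.003,0.127],0,0.8],[[-0.13,0.003,0.14],0,0.8],[[-0.139,0.003,0.15],0,0.8],[[-0.146,0.003,0.157],0,0.8],[[-0.15,0.003,0.162],0,0.8],[[-0.153,0.003,0.165],0,0.8],[[-0.155,0.003,0.167],0,0.8],[[-0.157,0.003,0.169],0,0.8],[[-0.158,0.003,0.17],0,0.8],[[-0.158,0.003,0.17],0,0.8]]'
python3 -c "
from h import *
X=np.array([.58,-.314,0]);rep(X+[0,0,.1065],X+[0,0,.104])"
```

```text
t: 44.25
ee_pos: [0.5809, -0.3142, 0.1129]
eef_rot: [-3.137, -0.75, 1.185]
ft_force: [0.7, 0.7, -2.2]
gripper_width: 0.0379
grip_force: 60.9
t 44.25 q [-0.88  0.91  0.44  1.53  0.64  0.94] pos [ 0.5809 -0.3142  0.1129] L [  22.3 -306.3  112.9] tilt 43.0 axes x [0.28 0.68 0.68] y [ 0.93 -0.37 -0.  ] z [ 0.25  0.63 -0.73] F [ 0.7  0.7 -2.2] w 0.0379
  to [ 0.58  -0.314  0.106] rows [-0.0055 -0.0011  0.0057]
  to [ 0.58  -0.314  0.104] rows [-0.0077 -0.0011  0.008 ]
```

Nothing is touching yet at z 0.113. I'll lower in small steps and watch the force.

```bash

python3 -m inch '[[[-0.001,0,0.001],0,0.8],[[-0.002,0,0.002],0,0.8],[[-0.003,0,0.003],0,0.8],[[-0.004,0,0.004],0,0.8],[[-0.004,0,0.004],0,0.8]]' | grep -E "pos|force"
python3 -m inch '[[[-0.0005,0,0.0005],0,0.8],[[-0.001,0,0.001],0,0.8],[[-0.001,0,0.001],0,0.8]]' | grep -E "pos|force"
python3 -m inch '[[[-0.0005,0,0.0005],0,0.8],[[-0.001,0,0.001],0,0.8],[[-0.001,0,0.001],0,0.8]]' | grep -E "pos|force"
```

```text
ee_pos: [0.5806, -0.3141, 0.1079]
ft_force: [-0.1, -0.0, -3.2]
grip_force: 60.9
ee_pos: [0.5807, -0.3142, 0.1069]
ft_force: [0.8, 0.1, -2.3]
grip_force: 60.9
ee_pos: [0.5807, -0.3142, 0.1058]
ft_force: [-0.3, 0.5, -2.5]
grip_force: 60.9
```

```bash

python3 -m inch '[[[-0.0005,0,0.0005],0,0.8],[[-0.001,0,0.001],0,0.8],[[-0.001,0,0.001],0,0.8]]' | grep -E "pos|ft_f"
python3 -m inch '[[[-0.0005,0,0.0005],0,0.8],[[-0.001,0,0.001],0,0.8],[[-0.001,0,0.001],0,0.8]]' | grep -E "pos|ft_f"
python3 -c "
from h import *
rep()"
```

```text
ee_pos: [0.5807, -0.3142, 0.1057]
ft_force: [-1.4, 0.0, 3.4]
ee_pos: [0.5807, -0.3142, 0.1057]
ft_force: [-4.6, -0.0, 9.2]
t 45.6667 q [-0.88  0.91  0.43  1.51  0.64  0.94] pos [ 0.5807 -0.3142  0.1057] L [  22.1 -306.2  105.7] tilt 43.1 axes x [0.28 0.68 0.68] y [ 0.93 -0.37 -0.  ] z [ 0.25  0.63 -0.73] F [-4.6 -0.   9.2] w 0.0384
```

```bash

python3 -m inch '[[[0.0012,0,-0.0012],0,0.8],[[0.0012,0,-0.0012],0,0.8],[[0.0012,0,-0.0012],0,0.52],[[0.0012,0,-0.0012],0,0.48],[[0.0012,0,-0.0012],0,0.44],[[0.0012,0,-0.0012],0,0.4],[[0.0012,0,-0.0012],0,0.35],[[0.0012,0,-0.0012],0,0.3],[[0.0012,0,-0.0012],0,0.26],[[0.0012,0,-0.0012],0,0.26]]'
python3 -m inch '[[[0,0,-0.01],0,0.26],[[0,0,-0.025],0,0.26],[[0,0,-0.045],0,0.26],[[0,0,-0.07],0,0.26],[[0,0,-0.1],0,0.26],[[0,0,-0.13],0,0.26],[[0,0,-0.15],0,0.26],[[0,0,-0.16],0,0.26],[[0,0,-0.16],0,0.26],[[0,0,-0.16],0,0.26]]'
python3 - <<'E'
from h import *
heights()
p,d=bot.snapshot("scene")
X=cloud("scene",d)[230:380,220:350].reshape(-1,3)
k=np.hypot(X[:,0]-.578,X[:,1]+.319)<.045
for lo,hi in((.055,.085),(.09,.125),(.14,.16)):
    j=k&(X[:,2]>lo)&(X[:,2]<hi);print(lo,j.sum(),X[j].min(0).round(3),X[j].max(0).round(3))
o1=cv2.resize(p[150:400,220:480],(780,560),interpolation=3)
cv2.imwrite("pics/end.png",o1[:,:,::-1])
E
```

```text
t: 46.5
ee_pos: [0.5807, -0.3143, 0.105]
eef_rot: [-3.136, -0.751, 1.184]
ft_force: [0.1, -0.3, -0.1]
gripper_width: 0.0634
grip_force: 0.0
t: 47.33
ee_pos: [0.5484, -0.3962, 0.1987]
eef_rot: [-3.137, -0.75, 1.185]
ft_force: [0.9, 0.2, -0.6]
gripper_width: 0.063
grip_force: 0.0
 plat z [88.8 90.  91.1] (scene depth reads ~1 low; collar seen 86..95)
0.055 371 [ 0.557 -0.35   0.055] [ 0.613 -0.286  0.085]
0.09 157 [ 0.573 -0.337  0.09 ] [ 0.601 -0.298  0.125]
0.14 162 [ 0.563 -0.331  0.14 ] [ 0.594 -0.304  0.16 ]
```

View pics/end.png

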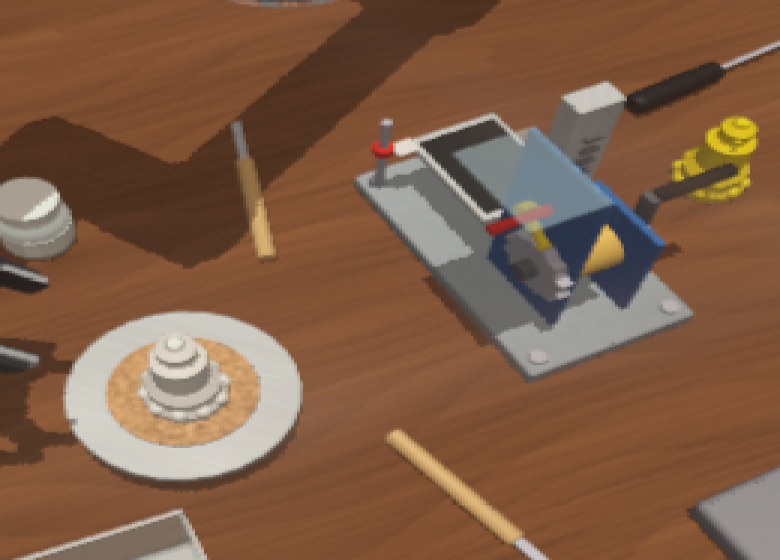

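The figure stands upright in the middle of the cork at (180,375). The platform tab is level with the collar at (382,150) and the pawl is on. The gripper is clear, so I'm handing in.

```bash
python3 -c "
from rig import bot
print(bot.close_job())"
```

```text
the job is handed in; nothing more can be done
None
```

The job is handed in at about 47 s: the lift is locked with its platform at about 90 mm, level with the collar to within 1–2 mm by camera, and the plaster figure stands upright near the middle of the cork disc.

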